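# Load the drift cradle and case it

## Robot

A 6-joint arm with a two-finger parallel gripper is mounted at the origin on a cart in front of the work surface, level with it; the furniture and walls round the work are solid. World frame = base frame: x ahead of the robot, y to its left, z up, the work surface at z = 0. Lengths are in m, angles in rad, forces in N, time in s.
With the tool pointing down it reaches from about 0.275 to 0.85 m from the base axis. Payload 5.2 kg.
Tool frame: the origin (TCP) lies on the centre line of the jaws, within the pads' length; the fingertips stand 22 mm ahead of it and the grasp point (between the pads) lies 3 mm ahead of it; z points along the fingers, x is the direction in which the jaws open and shut, and the axes are right-handed (so a half turn about z gives the same grasp; the last joint's range is limited). The gripper opens to 85 mm and grips with 20 to 120 N. Pads are 22 mm wide; open, the fingers measure 114 mm over their backs; the gripper's body (76 mm by 85 mm) begins 54 mm behind the grasp point. The pads swing forward as they close: fully open they stand 13 mm farther back than shut.
Start: joints at [-1.324, 0.259, 1.535, -0, 1.348, -0.203], TCP at [0.239, -0.495, 0.227] pointing down, gripper open.
Joint ranges: [-3.14, 3.14], [-0.91, 2.08], [0.19, 2.58], [-1.22, 4.36], [0.22, 2.71], [-3.12, 3.12]. Speed limits (rad/s): [2.57, 2.57, 3.14, 3.14, 3.14, 3.14].

## Interface

Orientations are given as a rotation vector (axis times angle).
In Python, from workcell import ctrl gives the robot as it stands. The module is installed in compiled form; this text tells all that it offers.
- The arm moves only by the tool step_arm, never from a script. Its arguments are lists of equal length, an entry for each row: "travel": the shift along the tool's x, y, z in units of 25 mm (1.0 is 25 mm), a list of three; "turn": the turn about the tool's z in units of 10 degrees (1.0 is 10 degrees); "grip": the finger opening in mm, from 0 to 85.4. In form: {"travel": [[dx, dy, dz], ...], "turn": [turn, ...], "grip": [grip, ...]}. A call has 1 to 5 rows; each row shifts and turns the commanded pose from where the row before left it, along the tool's axes as they then stand; what a row does not reach is not made up. A row lasts 1/8 s, in which the tool goes at most 62.5 mm and 10.7 degrees, less where a joint would pass 70% of its speed; a pose out of reach is approached as far as the arm can. A call is refused whole if a number of a shift passes 1 or a number of a turn 1, either way. A call with a gripper value outside its range is refused whole. The fingers move at their own pace and stop on an object; "grip_force" is the grip in N (left out, the last holds). Time passes only in rows, so rows that do not move let the fingers close. It gives the time, the measured TCP pose, the force and the opening at its end, in the units of the state.
- ctrl.get_state(): the state, without advancing time (a new reading comes with each control period).
- ctrl.capture(name): name is "scene" or "side" or "wrist"; returns (picture, depth): 400x640x3 uint8, blue, green, red; 400x640 float32, m along the optical axis (not along the pixel's ray), 0 where there is no reading.
- ctrl.camera_model(name): a dict with "vertical_fov" (degrees; the focal length in pixels is half the picture's height over the tangent of half this angle, whatever the lens; pixels are square), "cx", "cy" (the principal point, pixels), "D" ([k1, k2, p1, p2, k3] as OpenCV has them; the pictures are not rectified), "xyz" and "attitude" of the camera in the world; the wrist camera has in their place "tool_from_camera" (4x4, takes a point from camera to tool coordinates, whose origin is the TCP and whose axes are the tool frame's). Camera axes: x right, y up, looking along -z (the intrinsics and any distortion apply to the point x, -y, -z); pixel columns grow to the right and rows downward; lengths in m; the calibration is good to about 2 mm. A picture is of the moment at which its call begins: read the wrist's pose just before it. camera_model takes no time and is no camera call.
- ctrl.sign_off(): hands the job in, once; it reports no verdict.
The state is a dict: "time": time; "joint_pos": joint angles; "qvel": joint speeds; "tau": joint torques, N m; "eef_pos": TCP position; "ee_rot": TCP orientation; "ft_force": force on the tool from outside, world axes, zero at the start; "wrist_torque": the same for the moment, N m; "finger_gap": finger opening in m.
Only numpy, scipy, OpenCV 4.12 (cv2) and the standard library are available. Lean on these libraries where they do the work, as an engineer would, in place of code of your own. Each camera call takes 0.05 s, during which the arm holds its last target.

## Task

Lay the hexagonal steel drift lengthwise in the notches of the metal cradle while the cradle stands on the bench, then lift the two together as one unit and set them flat on the floor of the front compartment of the wooden tool case, whose cover slides back away from the robot. Finish with the cover slid fully shut over them, and leave the tin, the pliers and the spanner where they lie.

Things in the scene. Friction and masses are not known exactly. Their poses are not given: they have to be found in the camera images.
- drift_center (a point): Centre, half-way up, of the loose steel drift: a straight hexagonal bar with a brass end, 161 mm long (80 mm to each side of this point), 20 mm wide over its corners and 17 mm high as it lies; 0.18 to 0.35 kg. Its long axis is y of this frame, z is up. It may lie in the cradle either way round.
- cradle_grip (a point): Centre of the cradle's waist bar, 14 mm above the cradle's underside; y along the cradle, z up. The bar is 32 mm wide (x), spans 10 mm above and below this point and is bare for 55 mm either way along y: take the cradle, loaded or empty, here across x.
- cradle_seat (a point): Where the drift's centre lies when seated in the cradle: 36.5 mm above its underside, axes as cradle_grip (drift along y). Notch floors are 28 mm above the underside, their sloping sides 23 mm apart there and 36 mm at the top; the end walls stand 172 mm apart (5 mm spare at each end of the drift). The waist bar's top lies 4 mm below the notch floors: room for fingertips under the drift.
- case_well (a point): Centre of the floor of the case's front compartment, 4 mm above the bench; x points the way the cover opens (away from the robot), y along the compartment, z up. Inside it is 98 (x) by 194 mm (y), walls 50 mm high above this floor. The cradle goes in lengthwise along y, 5 mm to spare all round; seated, cradle_grip is 14 mm above this point.
- cover_bar (a point): Point on the middle of the upright grip bar on the cover, 70 mm above the bench. The bar is 12 mm thick (x), 80 mm long (y), spans 9 mm above and 10 mm below this point (foot on the cover's top) and moves with the cover. Axes as case_well. With the cover shut it is 15 mm in x beyond case_well, fully open 125 mm.
- case: The wooden tool case, fixed to the bench, 220 (x) x 214 (y) mm; origin on the bench under the centre of the front compartment, axes as case_well. Walls 6 mm thick, 54 mm high; side rails that guide the cover rise to 64 mm above the bench. Behind the front compartment is a closed one over which the cover slides; the cover's top lies 60 mm above the bench.
- cradle: The loose metal cradle, 88 (x) x 184 (y) x 42 mm high, 0.3 to 0.44 kg, alike both ways round; origin at the centre of its underside. A narrow waist bar joins two end blocks, each 88 mm wide and 28 mm high, with a sloping-sided notch on top and an end wall up to 42 mm.
- drift: The drift itself, see drift_center; origin at the centre of its underside as it first lies.
- cover (a joint): Slide of the case's cover in m: 0 = fully shut, 0.110 = fully open, moving along x of case_well. Stays where it is left; about 1.5 N of friction. The compartment is wholly clear only when it is nearly fully open.
- flux_tin: Bystander: round flat flux tin with yellow lid, 75 mm across, 31 mm high; origin at the centre of its underside.
- pliers: Bystander: pliers with red handles, 172 mm long (y), 60 mm wide, 14 mm high; origin at the centre of the underside.
- spanner: Bystander: combination spanner, 163 mm long (y), 27 mm wide, 8 mm high; origin at the centre of the underside.
Not all that is in view belongs to the job. Leave any purple look-alike of the drift alone.

How it is judged:
By the outcome, as a careful person would: the job done as asked, in the order asked, and still so for the second after the job is handed in, with the robot touching nothing.
It also fails if it takes over 67 s, if anything falls off the work surface, if the arm or the gripper's body presses on something with over 40 N, if the wrist force passes 120 N, or if a joint passes its speed limit or range.

## Working session

There is one attempt and no reset: what is moved stays moved. The work goes in short steps, Python scripts to look and compute and a tool call to move; the robot and the scene stay as the last step left them, time stands still between calls to the robot, and variables do not carry over. Pictures are saved under pics/ and viewed, and the job is handed in when it is done.

Besides the shell and the picture viewer there is one more tool, called by a JSON object that holds its "method" and its "body", one argument or row to a line. step_arm: Moves the arm, as the interface text tells. Its arguments: {"type":"object","properties":{"travel":{"type":"array"},"turn":{"type":"array"},"grip":{"type":"array"},"grip_force":{"type":"number"}},"required":["travel","turn","grip"]}

```bash
mkdir -p pics; cat > h.py <<'E'
import numpy as np, cv2
from scipy.spatial.transform import Rotation as R
from workcell import ctrl
def K(m):
    f=200/np.tan(np.radians(m['vertical_fov'])/2)
    return np.array([[f,0,m['cx']],[0,f,m['cy']],[0,0,1.]])
def pose(name,st=None):
    m=ctrl.camera_model(name)
    if name=='wrist':
        st=st or ctrl.get_state()
        T=np.eye(4);T[:3,:3]=R.from_rotvec(st['ee_rot']).as_matrix();T[:3,3]=st['eef_pos']
        return m,T@np.array(m['tool_from_camera'])
    T=np.eye(4);T[:3,3]=m['xyz'];a=np.array(m['attitude'])
    T[:3,:3]=a if a.shape==(3,3) else R.from_rotvec(a).as_matrix()
    return m,T
def rays(m,T,uv):
    p=cv2.undistortPoints(np.array(uv,float).reshape(-1,1,2),K(m),np.array(m['D'],float))[:,0]
    d=np.c_[p[:,0],-p[:,1],-np.ones(len(p))]
    return T[:3,3],d@T[:3,:3].T
def onplane(m,T,uv,z):
    o,d=rays(m,T,uv); return o+d*((z-o[2])/d[:,2])[:,None]
def project(m,T,P):
    q=(np.array(P,float).reshape(-1,3)-T[:3,3])@T[:3,:3]
    q=q*[1,-1,-1]
    return cv2.projectPoints(q,np.zeros(3),np.zeros(3),K(m),np.array(m['D'],float))[0][:,0]
def cloud(m,T,depth):
    v,u=np.mgrid[0:400,0:640]
    o,d=rays(m,T,np.c_[u.ravel(),v.ravel()])
    return (o+d*depth.ravel()[:,None]).reshape(400,640,3)
E
python3 - <<'E'
from h import *
for n in ['scene','side','wrist']:
    st=ctrl.get_state();m,T=pose(n,st);im,d=ctrl.capture(n)
    cv2.imwrite(f'pics/{n}0.png',im);np.savez(f'{n}0.npz',im=im,d=d,T=T)
    print(n,{k:np.round(v,4).tolist() for k,v in m.items()},(d==0).mean())
print(ctrl.get_state())
E
```

```text
scene {'vertical_fov': 43.597, 'cx': 321.3936, 'cy': 204.6245, 'D': [-0.1241, 0.0, 0.0, 0.0, 0.0], 'xyz': [-0.2529, -1.0452, 0.8237], 'attitude': [0.9615, -0.402, -0.6796]} 0.00417578125
side {'vertical_fov': 42.1018, 'cx': 317.1131, 'cy': 199.6124, 'D': [0.0474, 0.0, 0.0, 0.0, 0.0], 'xyz': [-0.0711, -1.3348, 0.637], 'attitude': [1.1458, -0.3143, -0.4422]} 0.00408203125
wrist {'vertical_fov': 66.7359, 'cx': 321.6188, 'cy': 198.9481, 'D': [-0.0412, 0.0, 0.0, 0.0, 0.0], 'tool_from_camera': [[1.0, 0.0006, -0.0003, -0.0015], [0.0005, -0.9525, -0.3046, -0.0775], [-0.0005, 0.3046, -0.9525, -0.1484], [0.0, 0.0, 0.0, 1.0]]} 0.0040859375
{'time': 0.15, 'joint_pos': array([-1.32379981e+00,  2.59168193e-01,  1.53579105e+00,  1.43009305e-05,
        1.34798759e+00, -2.02810581e-01]), 'qvel': array([ 0.00033459, -0.00324277, -0.00436466, -0.00066735, -0.00057429,
       -0.00073474]), 'tau': array([ 3.39963488e-03, -4.46380377e+01, -2.90821517e+01, -5.18194690e-05,
        8.06359865e-03,  2.09040473e-05]), 'eef_pos': array([ 0.2390601 , -0.49490179,  0.22598596]), 'ee_rot': array([-2.66010029e+00,  1.66958798e+00,  1.52138098e-03]), 'ft_force': array([ 0.05682452,  0.34214047, -1.12070837]), 'wrist_torque': array([-0.03670398,  0.02870525,  0.00232715]), 'finger_gap': 0.08568348202967878}
```

View pics/scene0.png

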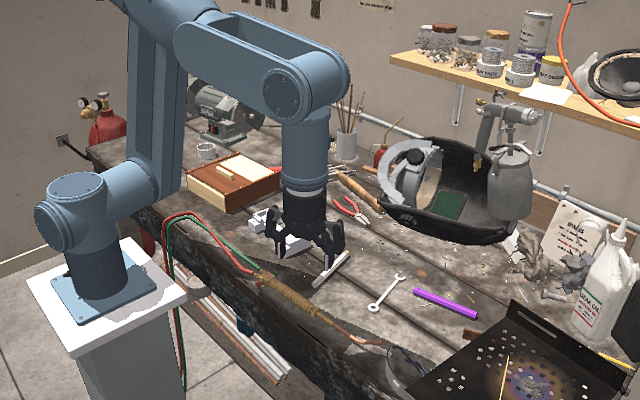

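View pics/side0.png

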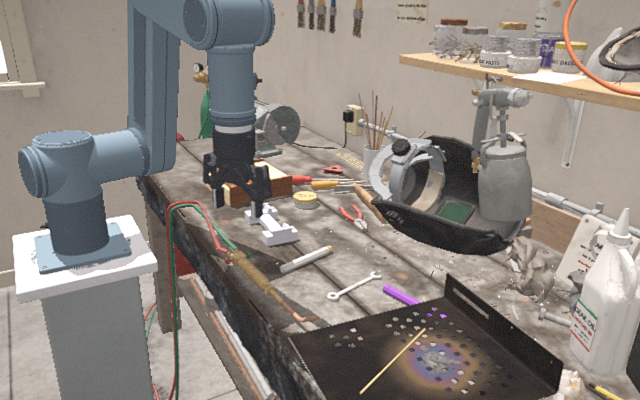

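View pics/wrist0.png

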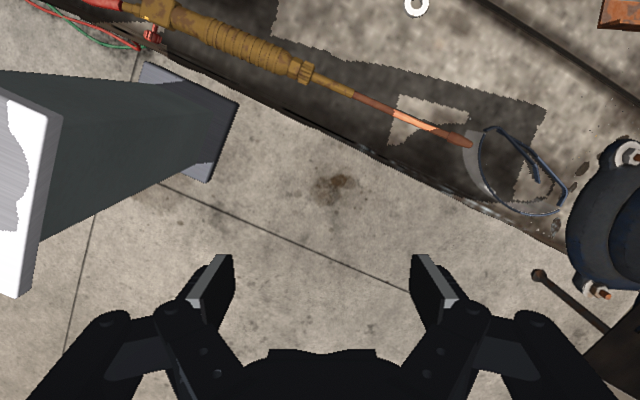

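Scene view: the case is at about (235,183), the cradle behind the gripper at (283,238), the drift at (332,268), the spanner at (385,292), the pliers at (350,208) and the purple decoy at (445,302). I'll get rough positions from the depth.

```bash
python3 - <<'E'
from h import *
for n in ['scene','side']:
    z=np.load(n+'0.npz');m,T=pose(n);C=cloud(m,T,z['d'])
    pts={'scene':dict(drift=(332,268),d1=(314,287),d2=(348,252),spanner=(385,292),bar=(232,170),fc=(187,180),bl=(240,155),rr=(282,172),fr=(238,212),cr=(290,243),tablept=(360,250)),
     'side':dict(d1=(284,269),d2=(330,248),tin=(305,197),cr1=(280,238),cr0=(258,213),pl=(350,215),corner=(253,202),r=(292,185),table=(330,220))}[n]
    for k,(u,v) in pts.items(): print(n,k,np.round(C[v,u],3))
    c=z['im'][130:330,150:420] if n=='scene' else z['im'][140:320,190:420]
    cv2.imwrite(f'pics/{n}0c.png',cv2.resize(c,None,fx=2.9,fy=2.9,interpolation=cv2.INTER_CUBIC))
E
```

```text
scene drift [ 0.471 -0.342  0.014]
scene d1 [ 0.395 -0.356  0.002]
scene d2 [ 0.549 -0.324  0.015]
scene spanner [ 0.516 -0.485 -0.002]
scene bar [0.543 0.203 0.058]
scene fc [0.418 0.285 0.033]
scene bl [0.631 0.281 0.056]
scene rr [ 0.203 -0.48   0.44 ]
scene fr [ 0.46   0.058 -0.001]
scene cr [ 0.433 -0.221  0.045]
scene tablept [ 0.592 -0.329  0.003]
side d1 [ 0.395 -0.366  0.012]
side d2 [ 0.547 -0.323  0.01 ]
side tin [ 0.633 -0.026  0.028]
side cr1 [ 0.454 -0.22   0.015]
side cr0 [ 0.257 -0.549  0.258]
side pl [ 0.72  -0.149 -0.002]
side corner [ 0.251 -0.541  0.277]
side r [0.645 0.088 0.026]
side table [ 0.652 -0.147 -0.005]
```

View pics/scene0c.png

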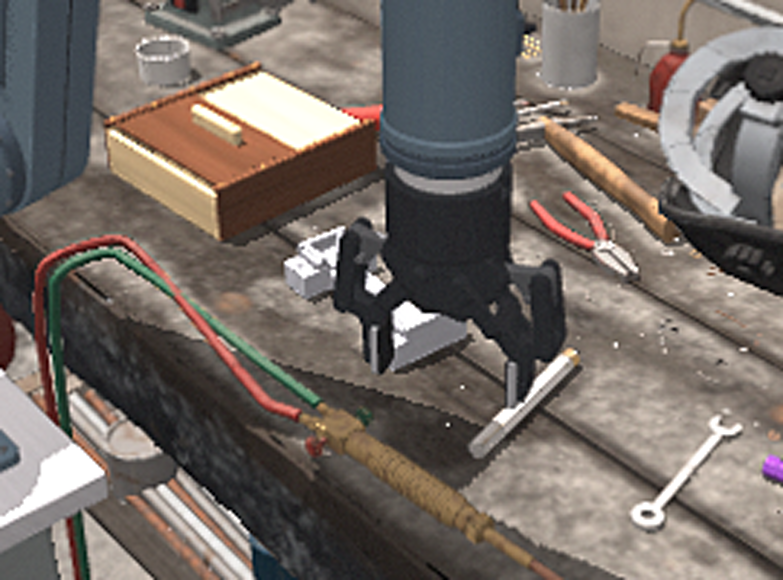

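View pics/side0c.png

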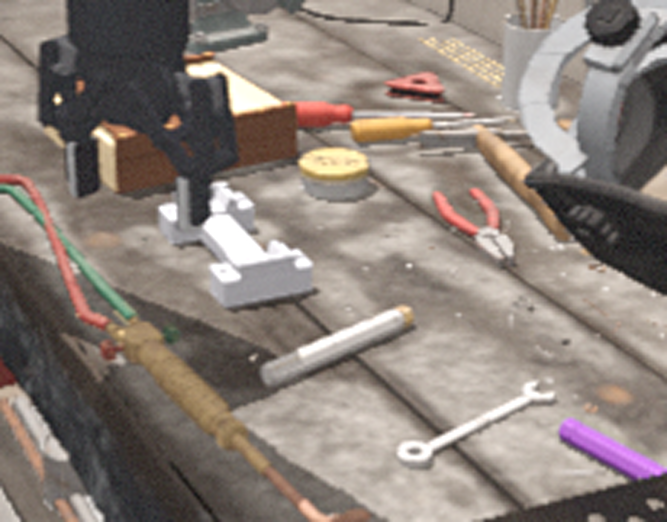

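```bash
cat >> h.py <<'E'
def plan(xyz=None,jaw=None,st=None):
    """print shift in tool units; jaw=yaw (deg) wanted of tool x axis in world (mod 180)"""
    st=st or ctrl.get_state();M=R.from_rotvec(st['ee_rot']).as_matrix()
    yaw=np.degrees(np.arctan2(M[1,0],M[0,0]))
    print('tcp',np.round(st['eef_pos'],4),'jawyaw %.1f'%yaw,'tilt %.2f'%np.degrees(np.arccos(-M[2,2])),'gap %.4f'%st['finger_gap'],'t %.2f'%st['time'],'F',np.round(st['ft_force'],1),'q6 %.2f'%st['joint_pos'][5])
    if xyz is not None: print('shift units',np.round(M.T@(np.array(xyz)-st['eef_pos'])/0.025,2))
    if jaw is not None:
        e=(jaw-yaw+90)%180-90
        print('turn units',round(-e/10,2),'(tool z down)')
E
python3 - <<'E'
from h import *
M=R.from_rotvec(ctrl.get_state()['ee_rot']).as_matrix();print(M.round(3))
plan([0.36,-0.28,0.30],0)
plan([0.36,-0.28,0.30],-90)
E
```

```text
[[ 0.435 -0.901 -0.   ]
 [-0.901 -0.435  0.001]
 [-0.001 -0.    -1.   ]]
tcp [ 0.2391 -0.4949  0.226 ] jawyaw -64.2 tilt 0.08 gap 0.0857 t 0.15 F [ 0.1  0.3 -1.1] q6 -0.20
shift units [-5.64 -8.09 -2.95]
turn units -6.42 (tool z down)
tcp [ 0.2391 -0.4949  0.226 ] jawyaw -64.2 tilt 0.08 gap 0.0857 t 0.15 F [ 0.1  0.3 -1.1] q6 -0.20
shift units [-5.64 -8.09 -2.95]
turn units 2.58 (tool z down)
```

{"method": "step_arm", "body": {
  "travel": [
    [-0.9,-0.9,-0.6],
    [-0.9,-0.9,-0.6],
    [-0.9,-0.9,-0.6],
    [-0.9,-0.9,-0.6],
    [0,-1,0]
  ],
  "turn": [0,0,0,0,1],
  "grip": [85,85,85,85,85]
}}

```text
time: 0.78
eef_pos: [0.3038, -0.3632, 0.288]
ee_rot: [2.501, -1.9, 0.003]
ft_force: [-0.2, 0.3, -0.4]
finger_gap: 0.0851
```

```bash
python3 - <<'E'
from h import *
plan([0.35,-0.28,0.28],-77)
E
```

```text
tcp [ 0.3038 -0.3632  0.288 ] jawyaw -74.5 tilt 0.13 gap 0.0851 t 0.78 F [-0.2  0.3 -0.4] q6 0.19
shift units [-2.71 -2.67  0.32]
turn units 0.25 (tool z down)
```

{"method": "step_arm", "body": {
  "travel": [
    [-0.9,-0.9,0],
    [-0.9,-0.9,0],
    [-0.9,-0.9,0.3],
    [0,0,0]
  ],
  "turn": [0.2,0,0,0],
  "grip": [85,85,85,85]
}}

```text
time: 1.27
eef_pos: [0.3525, -0.2801, 0.2786]
ee_rot: [-2.474, 1.935, 0.002]
ft_force: [-1.0, 0.3, -0.7]
finger_gap: 0.0849
```

```bash
python3 - <<'E'
from h import *
plan()
for n in ['wrist']:
    st=ctrl.get_state();m,T=pose(n,st);im,d=ctrl.capture(n)
    cv2.imwrite(f'pics/{n}1.png',im);np.savez(f'{n}1.npz',im=im,d=d,T=T)
    print(st['qvel'].round(3))
E
```

```text
tcp [ 0.3525 -0.2801  0.2786] jawyaw -76.1 tilt 0.09 gap 0.0849 t 1.27 F [-1.   0.3 -0.7] q6 0.41
[-0.041  0.008 -0.027 -0.022 -0.004 -0.028]
```

View pics/wrist1.png

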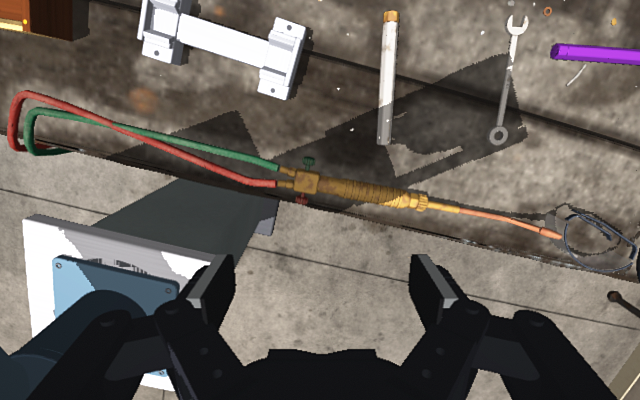

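Wrist view: the drift runs from its brass end (390,14) to (384,142). The cradle spans (148,0) to (305,100), with the waist between the blocks at about (223,40).

```bash
cat > meas.py <<'E'
from h import *
import sys
def rect(im,d,m,T,box,zplane,mask):
    mm=np.zeros(mask.shape,np.uint8);x0,y0,x1,y1=box;mm[y0:y1,x0:x1]=mask[y0:y1,x0:x1]
    mm=cv2.morphologyEx(mm,cv2.MORPH_OPEN,np.ones((3,3),np.uint8))
    cs,_=cv2.findContours(mm,cv2.RETR_EXTERNAL,cv2.CHAIN_APPROX_NONE)
    c=max(cs,key=cv2.contourArea)
    P=onplane(m,T,c[:,0].astype(float),zplane)
    r=cv2.minAreaRect((P[:,:2]*1000).astype(np.float32))
    return c,P,r
E
python3 - <<'E'
from meas import *
z=np.load('wrist1.npz');im,d,T=z['im'],z['d'],z['T'];m=ctrl.camera_model('wrist')
C=cloud(m,T,d)
print('table z',[np.round(C[v,u],4) for u,v in [(340,60),(430,60),(120,70),(215,90)]])
print('hose',[np.round(C[v,u],3) for u,v in [(150,113),(250,155),(305,180),(360,192),(60,97),(500,224)]])
hm=((C[...,2]>0.006)&(C[...,2]<0.06)).astype(np.uint8)*255
g=im.max(2);cv2.imwrite('pics/hm1.png',hm)
bright=((im.min(2)>110)).astype(np.uint8)*255
for n,box in dict(drift=(360,2,415,160),cradle=(130,0,315,110)).items():
    for nm,mask in (('h',hm),('b',bright)):
        c,P,r=rect(im,d,m,T,box,0.0085 if n=='drift' else 0.035,mask)
        print(n,nm,cv2.boundingRect(c),r)
for u,v in [(388,60),(386,110),(390,30),(225,40),(160,40),(290,60),(165,8),(285,40)]: print((u,v),C[v,u].round(4))
E
```

```text
table z [array([ 0.4851, -0.2706, -0.008 ]), array([ 5.131e-01, -3.843e-01, -3.000e-04]), array([ 0.4048,  0.012 , -0.0011]), array([ 4.086e-01, -1.175e-01, -3.000e-04])]
hose [array([ 0.358, -0.033, -0.001]), array([ 0.336, -0.181,  0.011]), array([ 0.324, -0.262,  0.027]), array([ 0.326, -0.339,  0.029]), array([ 0.351,  0.094, -0.   ]), array([ 0.321, -0.569, -0.   ])]
drift h (377, 11, 22, 135) ((472.7519226074219, -335.8190612792969), (164.3857421875, 20.09452247619629), 13.82340145111084)
drift b (379, 11, 19, 134) ((473.22509765625, -335.0230712890625), (163.0228271484375, 18.830062866210938), 13.195527076721191)
cradle h (138, 0, 168, 100) ((467.8575744628906, -125.48039245605469), (190.95262145996094, 86.3559799194336), 86.3587417602539)
cradle b (136, 0, 170, 100) ((460.6813659667969, -125.49921417236328), (89.1364974975586, 194.51864624023438), 1.8376471996307373)
(388, 60) [ 0.4965 -0.3282  0.0166]
(386, 110) [ 0.438  -0.3433  0.0184]
(390, 30) [ 0.5295 -0.3203  0.018 ]
(225, 40) [ 0.4699 -0.1287  0.0235]
(160, 40) [ 0.4509 -0.0598  0.0413]
(290, 60) [ 0.4643 -0.2127  0.0427]
(165, 8) [ 0.4869 -0.0582  0.0343]
(285, 40) [ 0.484  -0.2024  0.042 ]
```

View pics/hm1.png

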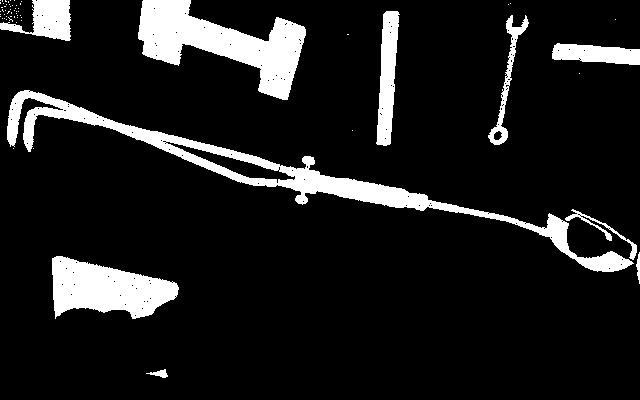

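```bash
python3 - <<'E'
from h import *
plan([0.473,-0.3365,0.023],-76.4)
E
```

```text
tcp [ 0.3522 -0.2814  0.2789] jawyaw -76.1 tilt 0.04 gap 0.0848 t 1.32 F [ 0.  -0.3 -0.2] q6 0.41
shift units [ 3.31 -4.17 10.23]
turn units 0.03 (tool z down)
```

{"method": "step_arm", "body": {
  "travel": [
    [0.8,-1,1],
    [0.8,-1,1],
    [0.8,-1,1],
    [0.8,-1,1],
    [0.1,-0.17,1]
  ],
  "turn": [0,0,0,0,0],
  "grip": [85,85,85,85,70],
  "grip_force": 60
}}

```text
time: 1.95
eef_pos: [0.4741, -0.3397, 0.1528]
ee_rot: [2.471, -1.94, 0.001]
ft_force: [-0.1, -0.4, -0.4]
finger_gap: 0.07
```

{"method": "step_arm", "body": {
  "travel": [
    [0,0,1],
    [0,0,1],
    [0,0,0]
  ],
  "turn": [0,0,0],
  "grip": [60,60,60]
}}

```text
time: 2.33
eef_pos: [0.4714, -0.3374, 0.102]
ee_rot: [-2.47, 1.94, 0.007]
ft_force: [0.2, 0.9, 0.5]
finger_gap: 0.0599
```

```bash
python3 - <<'E'
from h import *
plan([0.473,-0.3365,0.023],-76.4)
st=ctrl.get_state();m,T=pose('wrist',st);im,d=ctrl.capture('wrist');cv2.imwrite('pics/wrist2.png',im)
np.savez(f'wrist2.npz',im=im,d=d,T=T)
E
```

```text
tcp [ 0.4714 -0.3374  0.102 ] jawyaw -76.3 tilt 0.27 gap 0.0599 t 2.33 F [0.2 0.9 0.5] q6 0.52
shift units [-0.01 -0.08  3.16]
turn units 0.01 (tool z down)
```

View pics/wrist2.png

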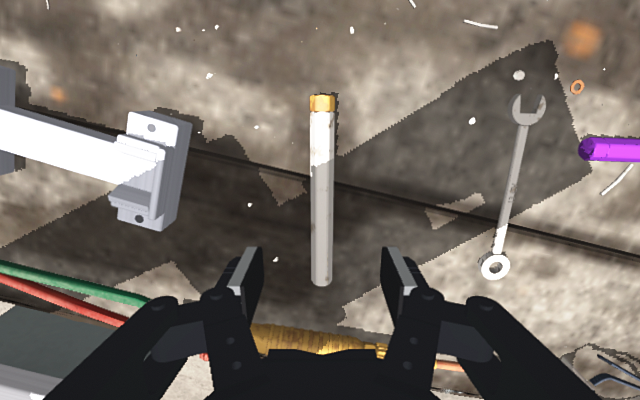

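Drift now shows from (323,95) to (322,285), squarely between the jaws. I'll refine its centre.

```bash
python3 - <<'E'
from meas import *
z=np.load('wrist2.npz');im,d,T=z['im'],z['d'],z['T'];m=ctrl.camera_model('wrist')
C=cloud(m,T,d)
hm=((C[...,2]>0.006)&(C[...,2]<0.03)).astype(np.uint8)*255
c,P,r=rect(im,d,m,T,(295,80,350,295),0.0085,hm)
print(cv2.boundingRect(c),r)
plan([r[0][0]/1000,r[0][1]/1000,.023],-76.4)
E
```

```text
(309, 95, 26, 191) ((470.14739990234375, -335.8071594238281), (166.19691467285156, 19.467315673828125), 13.529237747192383)
tcp [ 0.4723 -0.338   0.1035] jawyaw -76.3 tilt 0.10 gap 0.0602 t 2.38 F [-0.4  0.1 -0.3] q6 0.52
shift units [-0.1   0.06  3.22]
turn units 0.01 (tool z down)
```

{"method": "step_arm", "body": {
  "travel": [
    [-0.06,0,1],
    [0,0,1],
    [0,0,0.9],
    [0,0,0.3],
    [0,0,0]
  ],
  "turn": [0,0,0,0,0],
  "grip": [60,60,60,60,40]
}}

```text
time: 3.0
eef_pos: [0.4729, -0.3366, 0.0248]
ee_rot: [2.471, -1.939, 0.001]
ft_force: [-0.1, 0.7, -0.6]
finger_gap: 0.0431
```

{"method": "step_arm", "body": {
  "travel": [
    [0,0,0],
    [0,0,0],
    [0,0,0]
  ],
  "turn": [0,0,0],
  "grip": [10,10,10],
  "grip_force": 60
}}

```text
time: 3.38
eef_pos: [0.4729, -0.3361, 0.0247]
ee_rot: [2.472, -1.939, 0.001]
ft_force: [-0.1, -0.6, -0.4]
finger_gap: 0.0101
```

```bash
python3 - <<'E'
from h import *
plan()
for n in ['wrist','side']:
    im,d=ctrl.capture(n)
    if n=='side': im=cv2.resize(im[200:300,220:380],None,fx=4,fy=4,interpolation=cv2.INTER_CUBIC)
    cv2.imwrite(f'pics/{n}3.png',im)
E
```

```text
tcp [ 0.4729 -0.3361  0.0247] jawyaw -76.2 tilt 0.05 gap 0.0101 t 3.38 F [-0.1 -0.6 -0.4] q6 0.52
```

View pics/wrist3.png

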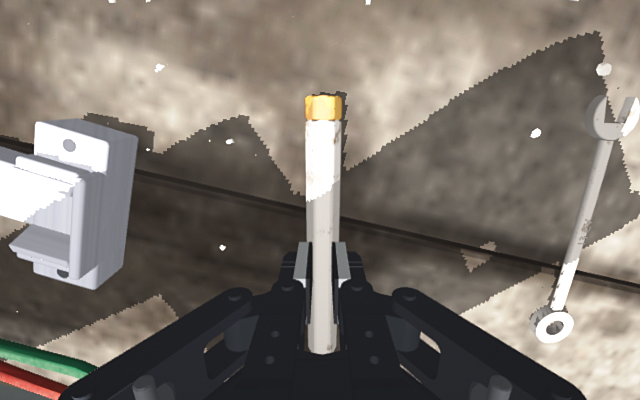

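View pics/side3.png

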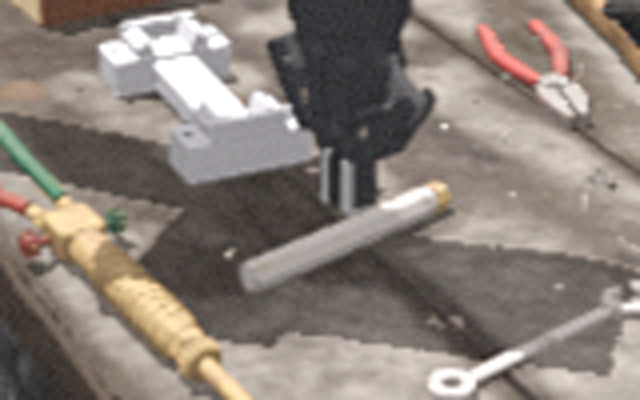

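```bash
python3 - <<'E'
from h import *
st=ctrl.get_state();m,T=pose('wrist',st);im,d=ctrl.capture('wrist')
C=cloud(m,T,d)
Ct=cloud(m,np.array(m['tool_from_camera']),d)
for u,v in [(303,250),(303,262),(303,275),(309,250),(309,270),(344,250),(344,270),(325,150),(322,230),(322,260),(322,300),(322,340),(200,220),(380,150)]: print((u,v),d[v,u].round(3),'world',C[v,u].round(4),'tool',Ct[v,u].round(4),im[v,u])
cv2.imwrite('pics/w3c.png',cv2.resize(im[220:370,250:400],None,fx=4,fy=4))
E
```

```text
(303, 250) 0.143 world [ 0.4807 -0.3236  0.0438] tool [-0.0102 -0.0107 -0.0194] [125 125 123]
(303, 262) 0.133 world [ 0.4808 -0.3242  0.055 ] tool [-0.0095 -0.0106 -0.0306] [127 126 124]
(303, 275) 0.123 world [ 0.4808 -0.3248  0.0653] tool [-0.0089 -0.0105 -0.0409] [127 126 124]
(309, 250) 0.144 world [ 0.4811 -0.3264  0.0432] tool [-0.0074 -0.0104 -0.0188] [29 27 26]
(309, 270) 0.126 world [ 0.4818 -0.327   0.0621] tool [-0.0066 -0.0109 -0.0377] [31 29 28]
(344, 250) 0.144 world [ 0.4851 -0.3424  0.0435] tool [ 0.0092 -0.0105 -0.019 ] [128 127 124]
(344, 270) 0.127 world [ 0.4847 -0.3412  0.0613] tool [ 0.008  -0.0104 -0.0369] [126 125 123]
(325, 150) 0.155 world [ 0.5252 -0.3235  0.0181] tool [ 0.0004 -0.0539  0.0063] [255 255 255]
(322, 230) 0.168 world [ 0.4818 -0.3326  0.0178] tool [-0.0012 -0.0096  0.0066] [207 214 221]
(322, 260) 0.174 world [ 0.4636 -0.337   0.0178] tool [-0.0012  0.0091  0.0066] [210 216 222]
(322, 300) 0.181 world [ 0.4377 -0.3434  0.0185] tool [-0.0012  0.0358  0.0059] [205 214 218]
(322, 340) 0.19 world [ 0.4086 -0.3505  0.0186] tool [-0.0012  0.0658  0.0058] [200 206 213]
(200, 220) 0.186 world [ 0.4625 -0.2598 -0.0006] tool [-0.0764 -0.0082  0.025 ] [47 52 60]
(380, 150) 0.171 world [ 0.5302 -0.3545  0.0013] tool [ 0.0317 -0.0514  0.0232] [196 213 224]
```

View pics/w3c.png

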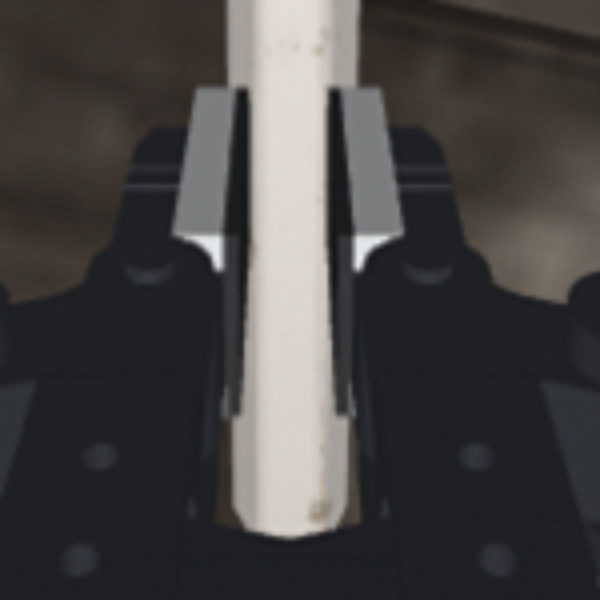

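```bash
python3 - <<'E'
from h import *
st=ctrl.get_state();print(st['eef_pos'])
for n in ['side','scene']:
    m,T=pose(n);im,d=ctrl.capture(n);C=cloud(m,T,d)
    e=st['eef_pos'];uv=project(m,T,[e,e-[0,0,.022],e+[0,0,.015],e+[0,0,.05]]);print(n,uv.round(1).tolist())
    big=cv2.resize(im,None,fx=4,fy=4,interpolation=cv2.INTER_CUBIC)
    for p in uv: cv2.circle(big,tuple((p*4+2).astype(int)),4,(0,0,255),-1)
    u,v=uv[0].astype(int);cv2.imwrite(f'pics/tip_{n}.png',big[4*v-260:4*v+200,4*u-300:4*u+300])
    if n=='side':
        for p in [(303,248),(306,250),(302,240),(306,240),(310,240)]: print(p,C[p[1],p[0]].round(4))
E
```

```text
[ 0.47271164 -0.33594492  0.02430739]
side [[307.0, 251.8], [306.9, 259.6], [307.0, 246.4], [307.2, 233.6]]
(303, 248) [ 0.4627 -0.3337  0.0363]
(306, 250) [ 0.4641 -0.3466  0.0365]
(302, 240) [ 0.4601 -0.3331  0.0586]
(306, 240) [ 0.4628 -0.3486  0.065 ]
(310, 240) [ 0.47   -0.3555  0.0664]
scene [[330.9, 263.3], [330.7, 270.0], [331.1, 258.7], [331.5, 247.6]]
```

View pics/tip_side.png

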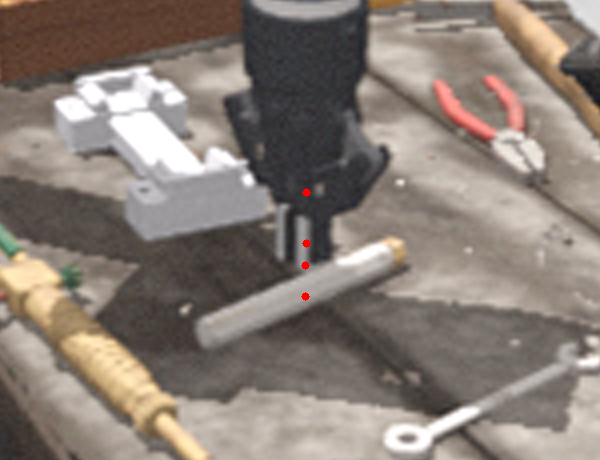

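View pics/tip_scene.png

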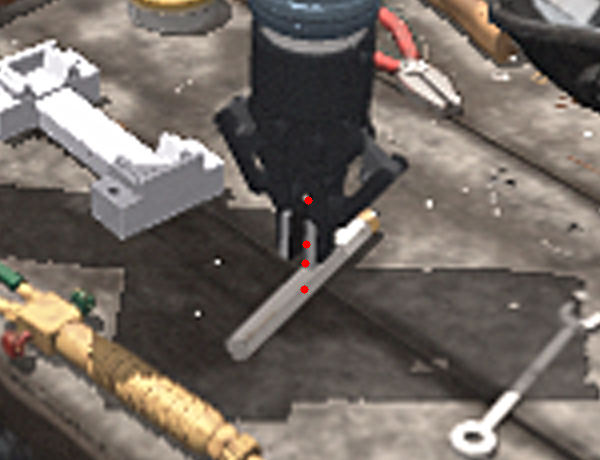

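All three cameras agree that the fingertips stand about 12 mm behind the reported TCP, not 22 mm ahead of it. The jaws therefore closed above the drift. I'll measure that offset properly before going on.

```bash
python3 - <<'E'
from h import *
m,_=pose('wrist');im,d=ctrl.capture('wrist')
Ct=cloud(m,np.array(m['tool_from_camera']),d)
for u in (300,303,306,341,344,347):
    for v in range(236,250,2): print(u,v,Ct[v,u].round(4),im[v,u].tolist()) if u in(303,344) else None
mask=(abs(Ct[...,0])<.02)&(abs(Ct[...,1]+.0105)<.0015)&(Ct[...,2]<-.0)
for s in (-1,1):
    q=Ct[mask&(np.sign(Ct[...,0])==s)]; print(s,len(q),'zmax',np.percentile(q[:,2],[50,90,98,100]).round(4))
for n in ['side','scene']:
    m,T=pose(n);im,d=ctrl.capture(n);C=cloud(m,T,d)
    st=ctrl.get_state();e=st['eef_pos']
    q=C[(abs(C[...,0]-e[0])<.02)&(abs(C[...,1]-e[1])<.018)&(C[...,2]>.022)&(C[...,2]<.08)]
    print(n,np.percentile(q[:,2],[0,1,3,6,10]).round(4))
E
```

```text
303 236 [-0.013   0.0025  0.0249] [44, 51, 57]
303 238 [-0.0129  0.003   0.0232] [46, 52, 58]
303 240 [-0.013   0.005   0.0244] [43, 49, 57]
303 242 [-0.0107 -0.0103 -0.0099] [111, 111, 110]
303 244 [-0.0106 -0.0102 -0.0122] [127, 127, 124]
303 246 [-0.0105 -0.0101 -0.0141] [126, 125, 123]
303 248 [-0.0102 -0.0109 -0.0178] [126, 126, 123]
344 236 [0.0126 0.0023 0.0245] [40, 44, 53]
344 238 [0.0126 0.0036 0.0243] [42, 45, 54]
344 240 [0.0127 0.0054 0.0252] [42, 47, 54]
344 242 [ 0.0098 -0.0106 -0.0107] [112, 112, 111]
344 244 [ 0.0096 -0.0106 -0.013 ] [129, 129, 126]
344 246 [ 0.0095 -0.0106 -0.015 ] [129, 129, 126]
344 248 [ 0.0094 -0.0102 -0.0165] [128, 128, 125]
-1 3089 zmax [-0.0658 -0.0309 -0.015  -0.0097]
1 2666 zmax [-0.0612 -0.0287 -0.0141 -0.0097]
side [0.0257 0.0275 0.0295 0.0318 0.0342]
scene [0.028  0.03   0.0318 0.0337 0.0363]
```

The tips are at tool z ≈ −10 mm. The table reads +24.5 mm in the same image, so this doesn't depend on calibration. I'll run every height 32 mm lower than the text implies, and descend gently while watching the force.

{"method": "step_arm", "body": {
  "travel": [
    [0,0,0],
    [0,0,0],
    [0,0,0.5],
    [0,0,0.3],
    [0,0,0]
  ],
  "turn": [0,0,0,0,0],
  "grip": [45,45,45,45,45]
}}

```text
time: 4.4
eef_pos: [0.4719, -0.3352, 0.0028]
ee_rot: [-2.471, 1.939, 0.004]
ft_force: [0.3, -1.1, 1.0]
finger_gap: 0.0453
```

{"method": "step_arm", "body": {
  "travel": [
    [0,0,0.25],
    [0,0,0.2],
    [0,0,0]
  ],
  "turn": [0,0,0],
  "grip": [45,45,45]
}}

```text
time: 4.78
eef_pos: [0.4728, -0.336, -0.0068]
ee_rot: [2.472, -1.939, 0.001]
ft_force: [-1.7, 1.2, 3.7]
finger_gap: 0.0447
```

```bash
python3 - <<'E'
from h import *
plan([0.472,-0.336,-0.0075],-76.4)
im,d=ctrl.capture('wrist');cv2.imwrite('pics/wrist4.png',im)
E
```

```text
tcp [ 0.4728 -0.336  -0.0068] jawyaw -76.2 tilt 0.03 gap 0.0447 t 4.78 F [-1.7  1.2  3.7] q6 0.52
shift units [-0.01  0.03  0.03]
turn units 0.02 (tool z down)
```

View pics/wrist4.png

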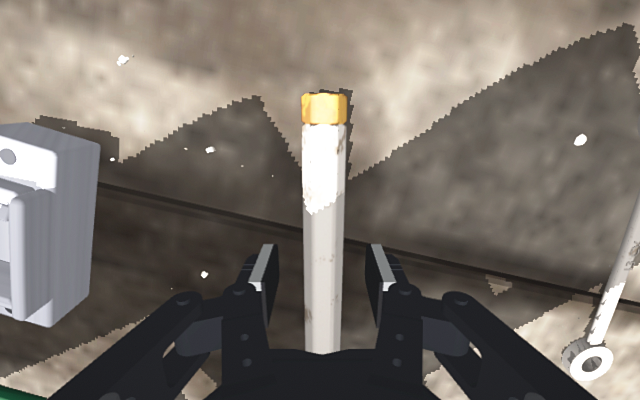

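{"method": "step_arm", "body": {
  "travel": [
    [0,0,-0.05],
    [0,0,0],
    [0,0,0],
    [0,0,0]
  ],
  "turn": [0,0,0,0],
  "grip": [25,10,10,10],
  "grip_force": 60
}}

```text
time: 5.32
eef_pos: [0.4735, -0.3365, -0.0042]
ee_rot: [2.472, -1.939, 0.004]
ft_force: [-2.1, 2.4, 12.8]
finger_gap: 0.0166
```

{"method": "step_arm", "body": {
  "travel": [
    [0,0,-0.5],
    [0,0,-0.7],
    [0,0,-1],
    [0,0,-1],
    [0,0,0]
  ],
  "turn": [0,0,0,0,0],
  "grip": [10,10,10,10,10]
}}

```text
time: 5.95
eef_pos: [0.474, -0.3372, 0.0766]
ee_rot: [2.471, -1.938, 0.008]
ft_force: [-0.3, -1.2, -3.5]
finger_gap: 0.016
```

```bash
python3 - <<'E'
from h import *
plan()
for n in ['wrist','side']:
    st=ctrl.get_state();m,T=pose(n,st);im,d=ctrl.capture(n);np.savez(f'{n}5.npz',im=im,d=d,T=T)
    if n=='side': im=cv2.resize(im[170:300,200:400],None,fx=4,fy=4,interpolation=cv2.INTER_CUBIC)
    cv2.imwrite(f'pics/{n}5.png',im)
E
```

```text
tcp [ 0.474  -0.3372  0.0766] jawyaw -76.2 tilt 0.30 gap 0.0160 t 5.95 F [-0.3 -1.2 -3.5] q6 0.52
```

View pics/wrist5.png

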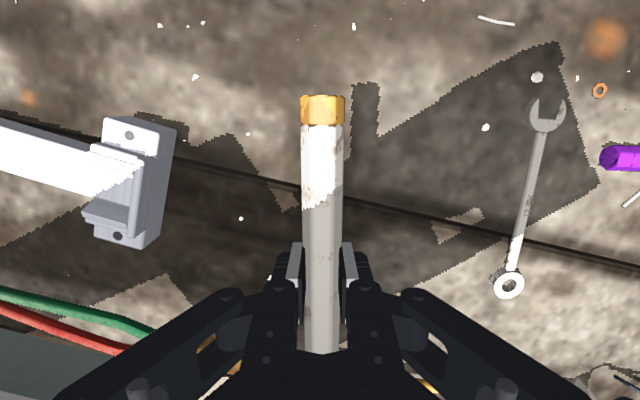

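View pics/side5.png

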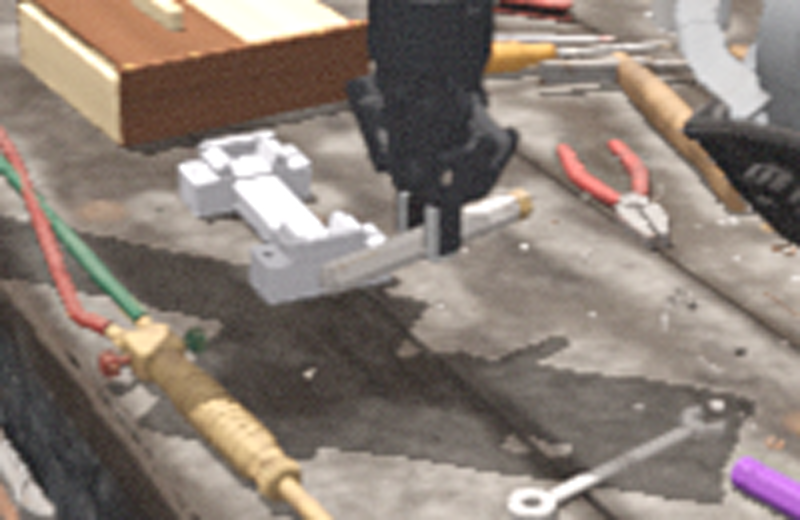

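```bash
python3 - <<'E'
from h import *
z=np.load('wrist5.npz');im,d,T=z['im'],z['d'],z['T'];m=ctrl.camera_model('wrist')
Tt=np.array(m['tool_from_camera']);Ct=cloud(m,Tt,d)
for v in (110,150,190,220,300,340):
    print(v,[tuple((Ct[v,u,[0,2]]*1000).round(1)) for u in range(300,350,4)],'y',Ct[v,322,1].round(4))
cv2.imwrite('pics/w5c.png',cv2.resize(im[80:360,260:390],None,fx=2.1*2,fy=2.1,interpolation=cv2.INTER_CUBIC))
E
```

```text
110 [(np.float64(-10.5), np.float64(-14.6)), (np.float64(-8.7), np.float64(-17.4)), (np.float64(-6.8), np.float64(-21.8)), (np.float64(-5.2), np.float64(-22.8)), (np.float64(-3.6), np.float64(-22.6)), (np.float64(-2.0), np.float64(-21.9)), (np.float64(-0.4), np.float64(-22.5)), (np.float64(1.2), np.float64(-22.2)), (np.float64(2.8), np.float64(-22.4)), (np.float64(4.4), np.float64(-21.3)), (np.float64(6.2), np.float64(-19.3)), (np.float64(8.2), np.float64(-14.3)), (np.float64(17.5), np.float64(76.8))] y -0.0742
150 [(np.float64(-11.0), np.float64(-13.1)), (np.float64(-8.9), np.float64(-18.4)), (np.float64(-7.1), np.float64(-21.3)), (np.float64(-5.4), np.float64(-22.2)), (np.float64(-3.7), np.float64(-21.4)), (np.float64(-2.0), np.float64(-22.2)), (np.float64(-0.4), np.float64(-23.0)), (np.float64(1.3), np.float64(-21.7)), (np.float64(3.0), np.float64(-22.2)), (np.float64(4.7), np.float64(-19.9)), (np.float64(6.6), np.float64(-16.8)), (np.float64(15.2), np.float64(75.6)), (np.float64(18.2), np.float64(76.6))] y -0.0583
190 [(np.float64(-18.1), np.float64(78.3)), (np.float64(-9.3), np.
[... 1297 characters left out ...]
7), np.float64(-22.4)), (np.float64(5.9), np.float64(-18.7)), (np.float64(6.8), np.float64(-34.3)), (np.float64(7.8), np.float64(-42.7)), (np.float64(8.5), np.float64(-51.8))] y 0.0151
340 [(np.float64(-21.3), np.float64(76.3)), (np.float64(-11.1), np.float64(-14.2)), (np.float64(-8.7), np.float64(-18.1)), (np.float64(-6.4), np.float64(-21.3)), (np.float64(-4.3), np.float64(-22.1)), (np.float64(-2.2), np.float64(-20.9)), (np.float64(-0.2), np.float64(-22.6)), (np.float64(1.9), np.float64(-22.5)), (np.float64(4.0), np.float64(-21.8)), (np.float64(6.3), np.float64(-17.3)), (np.float64(15.6), np.float64(76.4)), (np.float64(19.3), np.float64(76.7)), (np.float64(8.6), np.float64(-56.4))] y 0.0402
```

View pics/w5c.png

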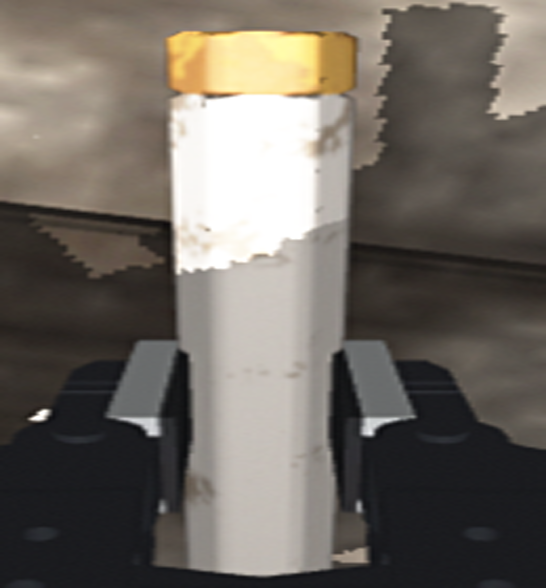

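Drift is held level: its top is flat at tool z −22 mm along the whole length. Next I'll look at the cradle properly.

```bash
python3 - <<'E'
from h import *
plan([0.385,-0.13,0.18],0)
E
```

```text
tcp [ 0.4724 -0.3357  0.0739] jawyaw -76.2 tilt 0.01 gap 0.0164 t 6.05 F [-0.2  0.  -3.3] q6 0.52
shift units [-8.82  1.44 -4.24]
turn units -7.62 (tool z down)
```

{"method": "step_arm", "body": {
  "travel": [
    [0,0.2,-1],
    [-0.9,0.3,-1],
    [-1,0.3,-1],
    [-1,0.3,-1],
    [-1,0.3,-0.2]
  ],
  "turn": [0,0,0,0,0],
  "grip": [10,10,10,10,10]
}}

```text
time: 6.68
eef_pos: [0.4152, -0.2491, 0.1795]
ee_rot: [2.472, -1.939, 0.001]
ft_force: [0.6, 0.2, -4.0]
finger_gap: 0.0161
```

{"method": "step_arm", "body": {
  "travel": [
    [-1,0,0],
    [-1,0,0],
    [-1,0,0],
    [-0.9,0,0],
    [0,0,0]
  ],
  "turn": [0,0,0,0,0],
  "grip": [10,10,10,10,10]
}}

```text
time: 7.3
eef_pos: [0.3917, -0.1529, 0.179]
ee_rot: [-2.474, 1.936, 0.001]
ft_force: [-0.3, 0.5, -2.8]
finger_gap: 0.0162
```

```bash
python3 - <<'E'
from h import *
plan()
for n in ['wrist']:
    st=ctrl.get_state();m,T=pose(n,st);im,d=ctrl.capture(n);np.savez(f'{n}6.npz',im=im,d=d,T=T)
    cv2.imwrite(f'pics/{n}6.png',im)
    print(st['qvel'].round(3))
E
```

```text
tcp [ 0.3917 -0.1529  0.179 ] jawyaw -76.1 tilt 0.04 gap 0.0162 t 7.30 F [-0.3  0.5 -2.8] q6 0.69
[-0.023  0.019 -0.038 -0.012 -0.019 -0.019]
```

View pics/wrist6.png

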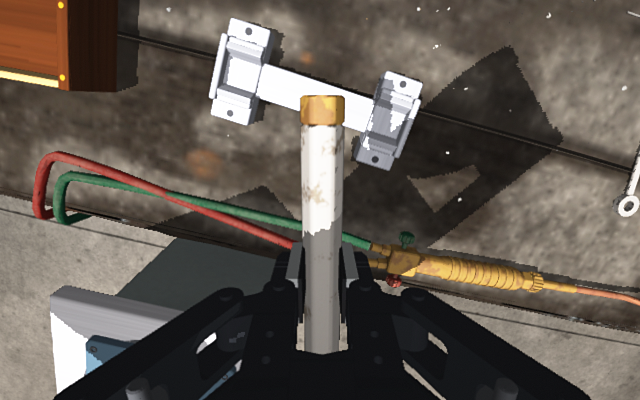

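Whole cradle is visible: the four screw holes on the block tops are at about (249,31), (230,113), (402,85) and (375,159).

```bash
python3 - <<'E'
from meas import *
z=np.load('wrist6.npz');im,d,T=z['im'],z['d'],z['T'];m=ctrl.camera_model('wrist')
C=cloud(m,T,d)
g=cv2.cvtColor(im,cv2.COLOR_BGR2GRAY)
H=[]
for (u,v) in [(249,31),(230,113),(402,85),(375,159)]:
    w=g[v-5:v+6,u-5:u+6].astype(float);k=np.clip(w.max()*0.8-w,0,None);yy,xx=np.mgrid[v-5:v+6,u-5:u+6]
    H.append((np.sum(xx*k)/k.sum(),np.sum(yy*k)/k.sum()))
    print((u,v),H[-1],'z around',np.median(C[v-6:v+7,u-6:u+7,2]).round(4))
P=onplane(m,T,H,0.028)[:,:2];print(P.round(4))
print('centre',P.mean(0).round(4)); 
L=(P[2]+P[3]-P[0]-P[1])/2;W=(P[0]+P[2]-P[1]-P[3])/2
print('long',np.linalg.norm(L),'ang',np.degrees(np.arctan2(L[1],L[0])),'wide',np.linalg.norm(W),'ang',np.degrees(np.arctan2(W[1],W[0])))
hm=((C[...,2]>0.008)&(C[...,2]<0.06)).astype(np.uint8)*255
hm[96:,295:350]=0
c,Pc,r=rect(im,d,m,T,(205,5,430,175),0.028,hm);print(r)
# drift in tool frame
Tt=np.array(m['tool_from_camera']);Ct=cloud(m,Tt,d)
s=(abs(Ct[...,2]+.022)<.0025)&(abs(Ct[...,0])<.008)
q=Ct[s];print('drift top tool y range',np.percentile(q[:,1],[0.2,99.8]).round(4),'x',np.median(q[:,0]).round(4))
for v in (150,350,354,358): print(v,Ct[v,322].round(4))
E
```

```text
(249, 31) (np.float64(248.33169230769232), np.float64(30.94676923076923)) z around 0.029
(230, 113) (np.float64(229.5552963135791), np.float64(112.77881474568362)) z around 0.029
(402, 85) (np.float64(402.5497311827957), np.float64(83.75201612903226)) z around 0.0292
(375, 159) (np.float64(374.6675376032767), np.float64(159.0677918226114)) z around 0.0293
[[ 0.5103 -0.0549]
 [ 0.4361 -0.0499]
 [ 0.5006 -0.2021]
 [ 0.4264 -0.1972]]
centre [ 0.4683 -0.126 ]
long 0.14759502345634423 ang -93.7632783377245 wide 0.07432464939434896 ang -3.8159870593833682
((468.26519775390625, -125.75078582763672), (193.1753387451172, 87.91029357910156), 86.04454040527344)
drift top tool y range [-0.08    0.0482] x -0.0012
150 [-0.0012 -0.0582 -0.0224]
350 [-0.0012  0.0465 -0.0222]
354 [-0.0013 -0.0086 -0.0799]
358 [-0.0013 -0.0087 -0.0814]
```

{"method": "step_arm", "body": {
  "travel": [
    [0,-0.5,0],
    [0,-0.5,0],
    [0,-0.5,0],
    [0,-0.5,0],
    [0,0,0.5]
  ],
  "turn": [-1,-1,-1,-1,-1],
  "grip": [10,10,10,10,10]
}}

```text
time: 7.98
eef_pos: [0.437, -0.132, 0.1673]
ee_rot: [3.061, -0.703, 0.005]
ft_force: [0.2, 0.1, -3.7]
finger_gap: 0.0162
```

{"method": "step_arm", "body": {
  "travel": [
    [0,0,0.5],
    [0,0,0.5],
    [0,0,0],
    [0,0,0]
  ],
  "turn": [-1,-1,-0.25,0],
  "grip": [10,10,10,10]
}}

```text
time: 8.48
eef_pos: [0.4356, -0.1319, 0.1415]
ee_rot: [3.14, -0.104, 0.0]
ft_force: [-0.2, 0.3, -3.7]
finger_gap: 0.0167
```

```bash
python3 - <<'E'
from h import *
plan([0.4695,-0.1256,0.024],-3.8)
E
```

```text
tcp [ 0.4356 -0.1319  0.1415] jawyaw -3.8 tilt 0.02 gap 0.0167 t 8.47 F [-0.2  0.3 -3.7] q6 -0.47
shift units [ 1.34 -0.34  4.7 ]
turn units 0.0 (tool z down)
```

{"method": "step_arm", "body": {
  "travel": [
    [0.7,-0.17,0.8],
    [0.64,-0.17,0.8],
    [0,0,0.8],
    [0,0,0.7],
    [0,0,0]
  ],
  "turn": [0,0,0,0,0],
  "grip": [10,10,10,10,10]
}}

```text
time: 9.1
eef_pos: [0.4686, -0.1248, 0.0631]
ee_rot: [-3.139, 0.104, 0.004]
ft_force: [0.0, 0.7, -3.4]
finger_gap: 0.0158
```

```bash
python3 - <<'E'
from h import *
plan([0.4695,-0.1256,0.024],-3.8)
for n in ['wrist','side']:
    st=ctrl.get_state();m,T=pose(n,st);im,d=ctrl.capture(n);np.savez(f'{n}7.npz',im=im,d=d,T=T)
    if n=='side': im=cv2.resize(im[150:280,180:380],None,fx=4,fy=4,interpolation=cv2.INTER_CUBIC)
    cv2.imwrite(f'pics/{n}7.png',im)
E
```

```text
tcp [ 0.4686 -0.1248  0.0631] jawyaw -3.8 tilt 0.14 gap 0.0158 t 9.10 F [ 0.   0.7 -3.4] q6 -0.42
shift units [0.04 0.03 1.56]
turn units 0.0 (tool z down)
```

View pics/wrist7.png

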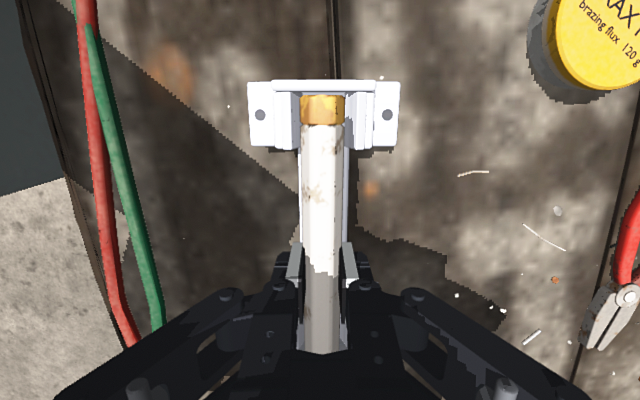

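View pics/side7.png

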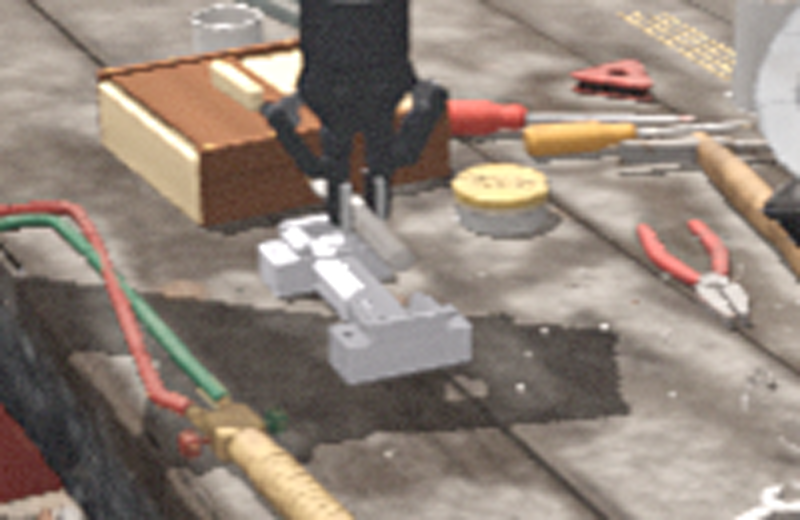

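{"method": "step_arm", "body": {
  "travel": [
    [0.03,0.02,0.6],
    [0,0,0.6],
    [0,0,0.3],
    [0,0,0.06],
    [0,0,0]
  ],
  "turn": [0,0,0,0,0],
  "grip": [10,10,10,10,10]
}}

```text
time: 9.82
eef_pos: [0.47, -0.1255, 0.0251]
ee_rot: [-3.14, 0.102, 0.0]
ft_force: [0.0, 0.5, -2.6]
finger_gap: 0.0166
```

```bash
python3 - <<'E'
from h import *
plan([0.4695,-0.1256,0.0228],-3.8)
im,d=ctrl.capture('wrist');cv2.imwrite('pics/wrist8.png',im)
m=ctrl.camera_model('wrist');Ct=cloud(m,np.array(m['tool_from_camera']),d)
for u,v in [(322,150),(322,110),(255,100),(390,100)]: print((u,v),Ct[v,u].round(4))
E
```

```text
tcp [ 0.47   -0.1255  0.0251] jawyaw -3.7 tilt 0.00 gap 0.0166 t 9.82 F [ 0.   0.5 -2.6] q6 -0.43
shift units [-0.02  0.01  0.09]
turn units 0.01 (tool z down)
(322, 150) [-0.001  -0.0601 -0.0224]
(322, 110) [-0.001  -0.0761 -0.0225]
(255, 100) [-0.0315 -0.0801 -0.0036]
(390, 100) [ 0.0302 -0.0801 -0.0032]
```

View pics/wrist8.png

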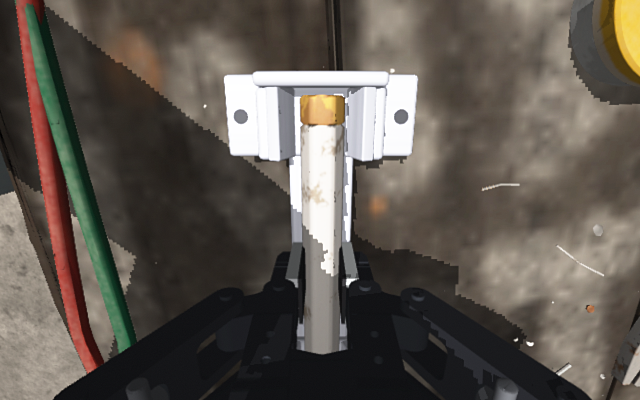

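{"method": "step_arm", "body": {
  "travel": [
    [0,0,0.07],
    [0,0,0],
    [0,0,0],
    [0,0,0]
  ],
  "turn": [0,0,0,0],
  "grip": [10,20,32,50]
}}

```text
time: 10.38
eef_pos: [0.4702, -0.1256, 0.0237]
ee_rot: [3.14, -0.102, 0.001]
ft_force: [-0.2, 0.8, 0.0]
finger_gap: 0.0488
```

{"method": "step_arm", "body": {
  "travel": [
    [0,0,0],
    [0,0,-0.6],
    [0,0,-1],
    [0,0,-1],
    [0,0,-1]
  ],
  "turn": [0,0,0,0,0],
  "grip": [50,50,60,60,60]
}}

```text
time: 11.0
eef_pos: [0.4701, -0.1255, 0.1152]
ee_rot: [3.14, -0.102, 0.001]
ft_force: [1.2, -0.5, 0.5]
finger_gap: 0.0598
```

```bash
python3 - <<'E'
from h import *
plan()
for n in ['wrist','side']:
    st=ctrl.get_state();m,T=pose(n,st);im,d=ctrl.capture(n);np.savez(f'{n}9.npz',im=im,d=d,T=T)
    if n=='side': im=cv2.resize(im[150:280,180:380],None,fx=4,fy=4,interpolation=cv2.INTER_CUBIC)
    cv2.imwrite(f'pics/{n}9.png',im)
E
```

```text
tcp [ 0.4701 -0.1255  0.1152] jawyaw -3.7 tilt 0.06 gap 0.0598 t 11.00 F [ 1.2 -0.5  0.5] q6 -0.43
```

View pics/wrist9.png

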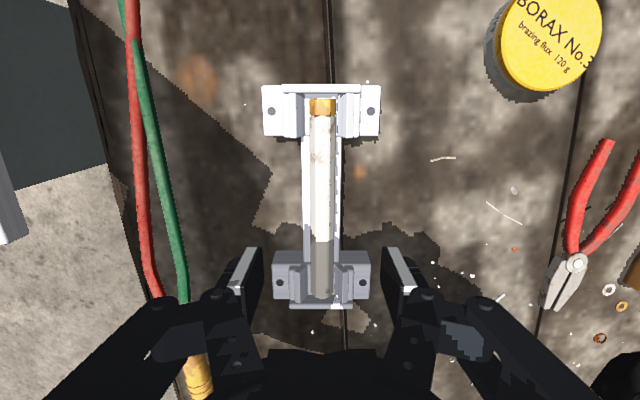

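View pics/side9.png

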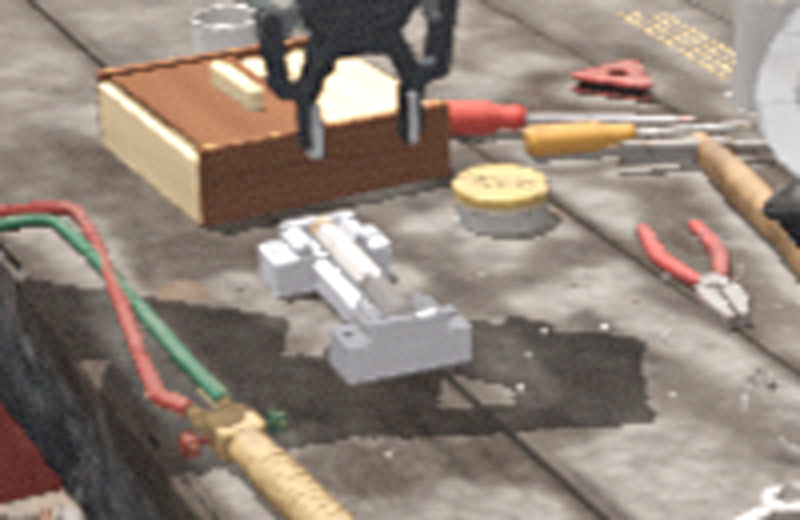

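Drift is seated level in both notches, with end gaps at both ends (wrist view, (322,98) to (322,298)). Next, the case.

{"method": "step_arm", "body": {
  "travel": [
    [0,-1,-1],
    [0,-1,-1],
    [0,-1,-1],
    [0,-1,-1],
    [0,-1,-1]
  ],
  "turn": [0,0,0,0,0],
  "grip": [60,60,60,60,60]
}}

```text
time: 11.72
eef_pos: [0.4777, 0.0002, 0.2389]
ee_rot: [-3.14, 0.102, 0.001]
ft_force: [0.1, 0.4, -0.9]
finger_gap: 0.0599
```

{"method": "step_arm", "body": {
  "travel": [
    [0.3,-1,-1],
    [0.3,-1,0],
    [0.3,-1,0],
    [0,-1,0],
    [0,0,0]
  ],
  "turn": [0,0,0,0,0],
  "grip": [60,60,60,60,60]
}}

```text
time: 12.35
eef_pos: [0.5066, 0.0988, 0.2629]
ee_rot: [-3.14, 0.098, 0.001]
ft_force: [0.5, 0.2, -0.5]
finger_gap: 0.0605
```

```bash
python3 - <<'E'
from h import *
plan()
for n in ['wrist']:
    st=ctrl.get_state();m,T=pose(n,st);im,d=ctrl.capture(n);np.savez(f'{n}10.npz',im=im,d=d,T=T)
    cv2.imwrite(f'pics/{n}10.png',im)
E
```

```text
tcp [0.5066 0.0988 0.2629] jawyaw -3.6 tilt 0.05 gap 0.0605 t 12.35 F [ 0.5  0.2 -0.5] q6 0.04
```

View pics/wrist10.png

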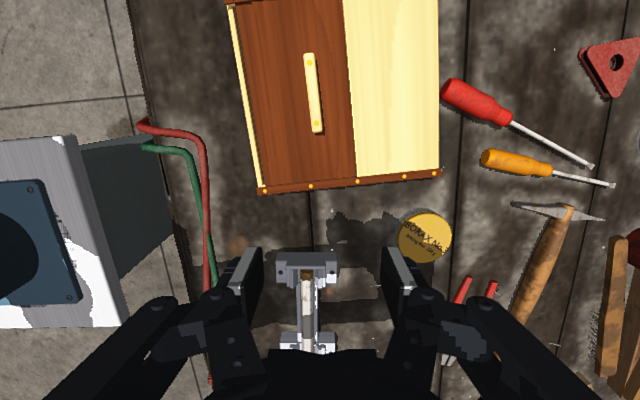

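Wrist view: the case spans (228,2) to (440,190). The cover bar runs from (309,54) to (318,133), and the near side-rail's screws run from (264,189) to (437,170).

```bash
python3 - <<'E'
from meas import *
z=np.load('wrist10.npz');im,d,T=z['im'],z['d'],z['T'];m=ctrl.camera_model('wrist')
C=cloud(m,T,d)
hm=((C[...,2]>0.070)&(C[...,2]<0.09)).astype(np.uint8)*255
c,P,r=rect(im,d,m,T,(290,40,335,145),0.079,hm);print('bar',cv2.boundingRect(c),r)
print('bar z',np.median(C[60:130,305:318,2]),'cover z',np.median(C[60:100,270:295,2]),'light z',np.median(C[60:100,380:420,2]))
hsv=cv2.cvtColor(im,cv2.COLOR_BGR2HSV)
cr=((hsv[...,0]>15)&(hsv[...,0]<35)&(hsv[...,2]>150)&(hsv[...,1]<160)).astype(np.uint8)*255
c,P,r=rect(im,d,m,T,(290,40,335,145),0.079,cr);print('bar colour',cv2.boundingRect(c),r)
rows=np.linspace(20,160,8).astype(int)
for v in rows:
    ln=[]
    h=C[v,:,2]
    e=[u for u in range(200,470) if abs(h[u]-h[u-1])>.02]
    print(v,e)
rail=((C[...,2]>0.045)&(C[...,2]<0.09)).astype(np.uint8)*255
c,P,r=rect(im,d,m,T,(200,0,470,210),0.064,rail);print('case top outline',cv2.boundingRect(c),r,cv2.boxPoints(r).round(0).tolist())
# screws
for u,v in [(264,189),(310,185),(357,181),(404,176),(437,171)]: print((u,v),onplane(m,T,[(u,v)],.064)[0].round(4),C[v-1,u].round(4))
b=[onplane(m,T,[p],.06)[0].round(4).tolist() for p in [(343,2),(356,178)]];print('cover rear edge',b)
E
```

```text
bar (303, 53, 20, 80) ((501.54010009765625, 186.781005859375), (12.095680236816406, 79.50496673583984), 2.7561898231506348)
bar z 0.07956430393840447 cover z 0.06113170361379372 light z 0.05461926016021246
bar colour (303, 53, 19, 80) ((501.4870910644531, 187.07054138183594), (11.527632713317871, 79.13593292236328), 2.662256956100464)
20 [229, 439, 452, 453]
40 [233, 260, 261, 438]
60 [236, 438]
80 [230, 231, 240, 359, 360, 439, 462]
100 [243, 277, 278, 439]
120 [247, 439]
140 [250, 359, 360, 439]
160 [253, 261, 438]
case top outline (223, 0, 219, 195) ((531.1593627929688, 185.13954162597656), (219.43130493164062, 208.6510467529297), 2.7011985778808594) [[417.0, 284.0], [426.0, 76.0], [646.0, 86.0], [636.0, 295.0]]
(264, 189) [0.4356 0.0836 0.064 ] [0.4358 0.0849 0.0642]
(310, 185) [0.4907 0.0851 0.064 ] [0.4908 0.0866 0.0653]
(357, 181) [0.5463 0.0865 0.064 ] [0.5462 0.0881 0.0658]
(404, 176) [0.6018 0.0891 0.064 ] [0.6009 0.0911 0.067 ]
(437, 171) [0.6406 0.0928 0.064 ] [0.6404 0.094  0.0643]
cover rear edge [[0.5383, 0.275, 0.06], [0.5457, 0.0892, 0.06]]
```

```bash
python3 - <<'E'
from h import *
z=np.load('wrist10.npz');im,d,T=z['im'],z['d'],z['T'];m=ctrl.camera_model('wrist');C=cloud(m,T,d)
cv2.imwrite('pics/case10.png',cv2.resize(im[0:200,215:365],None,fx=3.9*1,fy=3,interpolation=cv2.INTER_CUBIC))
for u in range(228,268,2): print(u,C[90,u].round(4),im[90,u])
E
```

```text
228 [ 3.910e-01  2.009e-01 -1.000e-04] [33 41 51]
230 [ 0.3935  0.2008 -0.0004] [38 46 53]
232 [ 0.3961  0.2006 -0.0004] [44 52 59]
234 [0.3989 0.2003 0.0005] [50 58 66]
236 [ 0.401   0.2003 -0.0012] [55 63 70]
238 [ 0.4035  0.2001 -0.0018] [58 64 72]
240 [ 0.4062  0.1999 -0.0012] [54 71 86]
242 [0.4227 0.1967 0.0551] [175 251 255]
244 [0.4251 0.1965 0.0557] [166 241 255]
246 [0.4269 0.1965 0.0539] [ 87 141 176]
248 [0.4274 0.1967 0.0464] [36 58 75]
250 [0.4327 0.1958 0.0598] [ 32  64 122]
252 [0.4351 0.1956 0.0608] [ 33  67 129]
254 [0.4374 0.1954 0.0616] [ 32  65 126]
256 [0.4396 0.1953 0.0615] [ 31  65 122]
258 [0.4416 0.1952 0.0607] [ 35  69 133]
260 [0.4439 0.195  0.0611] [ 35  67 132]
262 [0.4459 0.1949 0.06  ] [ 37  73 140]
264 [0.4484 0.1947 0.0617] [ 38  74 142]
266 [0.4504 0.1946 0.0609] [ 35  67 130]
```

View pics/case10.png

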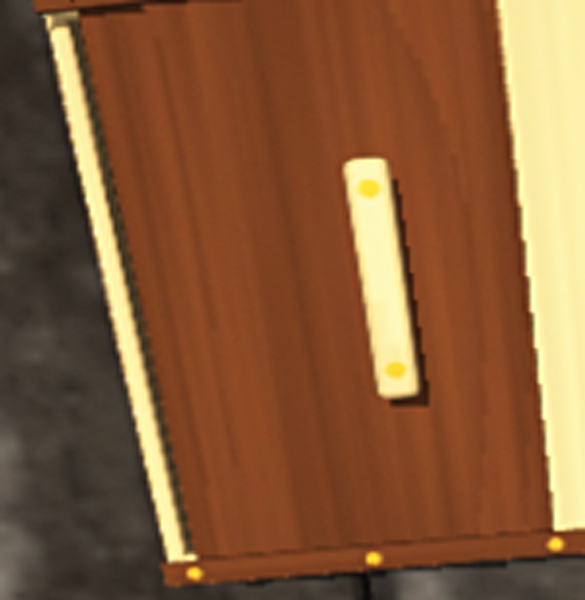

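Cover is ajar: there is a dark slit behind the front wall, which I estimate at 9 mm. The case front edge puts the well centre near (0.4775, 0.186), yaw 2.7°. Next I'll grip the bar.

```bash
python3 - <<'E'
from h import *
plan([0.502,0.187,0.054],2.7)
E
```

```text
tcp [0.5066 0.0979 0.263 ] jawyaw -3.6 tilt 0.05 gap 0.0599 t 12.40 F [ 0.4 -0.4  0.1] q6 0.04
shift units [-0.4  -3.55  8.36]
turn units -0.63 (tool z down)
```

{"method": "step_arm", "body": {
  "travel": [
    [-0.1,-0.9,1],
    [-0.1,-0.9,1],
    [-0.1,-0.9,1],
    [-0.1,-0.85,1],
    [0,0,1]
  ],
  "turn": [0,0,0,0,-0.63],
  "grip": [45,45,45,45,45],
  "grip_force": 50
}}

```text
time: 13.02
eef_pos: [0.5026, 0.1869, 0.1375]
ee_rot: [3.141, 0.076, -0.0]
ft_force: [-0.3, -0.2, -0.7]
finger_gap: 0.0454
```

{"method": "step_arm", "body": {
  "travel": [
    [0,0,1],
    [0,0,0.8],
    [0,0,0]
  ],
  "turn": [0,0,0],
  "grip": [45,45,45]
}}

```text
time: 13.4
eef_pos: [0.5015, 0.1855, 0.0919]
ee_rot: [3.14, 0.069, -0.006]
ft_force: [-1.2, -0.1, 0.4]
finger_gap: 0.0452
```

```bash
python3 - <<'E'
from h import *
plan([0.502,0.187,0.054],2.7)
im,d=ctrl.capture('wrist');cv2.imwrite('pics/wrist11.png',im)
E
```

```text
tcp [0.5015 0.1855 0.0919] jawyaw 2.5 tilt 0.23 gap 0.0452 t 13.40 F [-1.2 -0.1  0.4] q6 0.10
shift units [ 0.03 -0.06  1.51]
turn units -0.02 (tool z down)
```

View pics/wrist11.png

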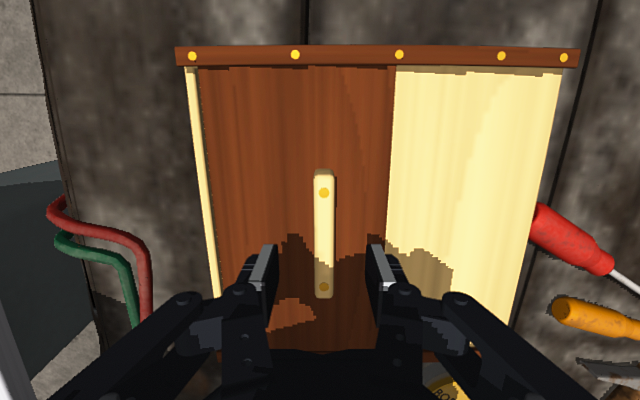

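Bar is at columns 314–334, between the jaws. Descend, grip and pull.

{"method": "step_arm", "body": {
  "travel": [
    [0,0,0.7],
    [0,0,0.6],
    [0,0,0.15],
    [0,0,0],
    [0,0,0]
  ],
  "turn": [0,0,0,0,0],
  "grip": [45,45,45,25,5]
}}

```text
time: 14.08
eef_pos: [0.5033, 0.1869, 0.0578]
ee_rot: [-3.141, -0.071, -0.002]
ft_force: [1.5, -1.3, -1.3]
finger_gap: 0.0107
```

{"method": "step_arm", "body": {
  "travel": [
    [0,0,0],
    [0,0,0],
    [0.5,0,0],
    [0.5,0,0],
    [0,0,0]
  ],
  "turn": [0,0,0,0,0],
  "grip": [5,5,5,5,5]
}}

```text
time: 14.7
eef_pos: [0.5295, 0.1881, 0.0578]
ee_rot: [-3.14, -0.07, -0.004]
ft_force: [1.8, -0.7, 6.6]
finger_gap: 0.0111
```

{"method": "step_arm", "body": {
  "travel": [
    [0.7,0,0],
    [0.7,0,0],
    [0.7,0,0],
    [0.6,0,0],
    [0,0,0]
  ],
  "turn": [0,0,0,0,0],
  "grip": [5,5,5,5,5]
}}

```text
time: 15.32
eef_pos: [0.5966, 0.1912, 0.0578]
ee_rot: [-3.14, -0.07, -0.004]
ft_force: [1.0, 1.0, 5.3]
finger_gap: 0.0107
```

```bash
python3 - <<'E'
from h import *
plan()
im,d=ctrl.capture('wrist');cv2.imwrite('pics/wrist12.png',im)
E
```

```text
tcp [0.5966 0.1912 0.0578] jawyaw 2.6 tilt 0.15 gap 0.0107 t 15.32 F [1.  1.  5.3] q6 0.09
```

View pics/wrist12.png

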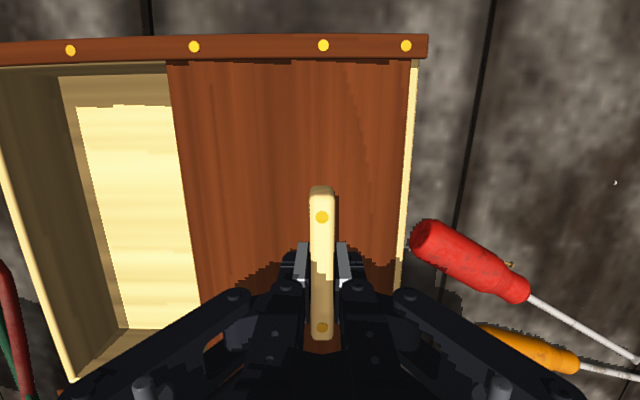

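{"method": "step_arm", "body": {
  "travel": [
    [0.2,0,0],
    [0.12,0,0],
    [0,0,0]
  ],
  "turn": [0,0,0],
  "grip": [5,5,5]
}}

```text
time: 15.75
eef_pos: [0.6024, 0.1915, 0.0578]
ee_rot: [-3.141, -0.071, 0.001]
ft_force: [-1.9, 0.2, 6.5]
finger_gap: 0.0105
```

{"method": "step_arm", "body": {
  "travel": [
    [0.1,0,0],
    [0.1,0,0],
    [0,0,0]
  ],
  "turn": [0,0,0],
  "grip": [5,5,5]
}}

```text
time: 16.12
eef_pos: [0.6025, 0.1915, 0.0578]
ee_rot: [3.14, 0.072, -0.016]
ft_force: [-16.4, -2.2, 18.4]
finger_gap: 0.011
```

Hit the stop at bar x = 0.6025, as predicted; that puts the well at (0.4776, 0.186). I'll release and look into the well.

{"method": "step_arm", "body": {
  "travel": [
    [-0.15,0,0],
    [0,0,0],
    [0,0,0],
    [0,0,0],
    [0,0,-0.8]
  ],
  "turn": [0,0,0,0,0],
  "grip": [5,5,40,40,40]
}}

```text
time: 16.75
eef_pos: [0.6027, 0.1911, 0.0751]
ee_rot: [3.14, 0.07, -0.007]
ft_force: [0.9, 0.2, 0.3]
finger_gap: 0.0404
```

{"method": "step_arm", "body": {
  "travel": [
    [-0.5,0.6,-1],
    [-1,0.6,-1],
    [-1,0.6,-1],
    [-1,0.6,-1],
    [-0.8,0.6,-0.5]
  ],
  "turn": [0,0,0,0,0],
  "grip": [50,60,60,60,60]
}}

```text
time: 17.38
eef_pos: [0.5, 0.1112, 0.1908]
ee_rot: [3.141, 0.071, 0.003]
ft_force: [0.2, -0.1, 0.7]
finger_gap: 0.0599
```

{"method": "step_arm", "body": {
  "travel": [
    [0,0,0]
  ],
  "turn": [0],
  "grip": [60]
}}

```text
time: 17.5
eef_pos: [0.5001, 0.111, 0.1906]
ee_rot: [3.141, 0.068, 0.003]
ft_force: [0.5, -0.5, 0.5]
finger_gap: 0.06
```

```bash
python3 - <<'E'
from h import *
plan()
for n in ['wrist']:
    st=ctrl.get_state();m,T=pose(n,st);im,d=ctrl.capture(n);np.savez(f'{n}13.npz',im=im,d=d,T=T)
    cv2.imwrite(f'pics/{n}13.png',im)
E
```

```text
tcp [0.5001 0.111  0.1906] jawyaw 2.5 tilt 0.10 gap 0.0600 t 17.50 F [ 0.5 -0.5  0.5] q6 -0.04
```

View pics/wrist13.png

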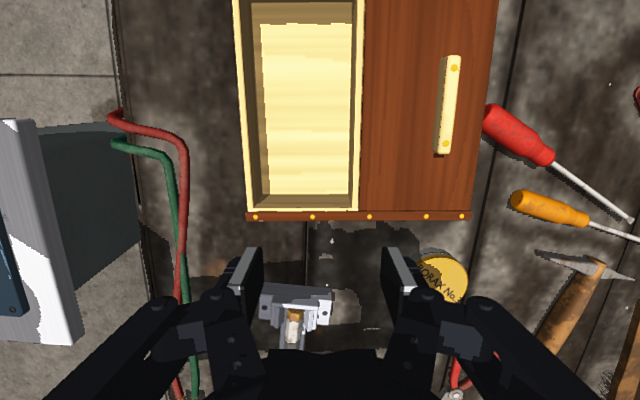

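```bash
python3 - <<'E'
from meas import *
z=np.load('wrist13.npz');im,d,T=z['im'],z['d'],z['T'];m=ctrl.camera_model('wrist');C=cloud(m,T,d)
fl=((C[...,2]>-0.004)&(C[...,2]<0.011)).astype(np.uint8)*255
c,P,r=rect(im,d,m,T,(246,0,358,208),0.004,fl);print('floor',cv2.boundingRect(c),r,'z',np.median(C[40:180,280:340,2]))
P2=P[:,:2]-[.4776,.186];a=np.radians(2.6);Rm=np.array([[np.cos(a),np.sin(a)],[-np.sin(a),np.cos(a)]]);q=P2@Rm.T
print('in case frame x',np.percentile(q[:,0],[1,5,20,80,95,99]).round(4),'y',np.percentile(q[:,1],[1,5,50,95,99]).round(4))
tops=((C[...,2]>0.046)).astype(np.uint8)
# inner opening at wall top: region below 0.046 
lo=((C[...,2]<0.046)).astype(np.uint8)*255
c,P,r=rect(im,d,m,T,(240,0,366,212),0.054,lo)
hm=((C[...,2]>0.070)&(C[...,2]<0.09)).astype(np.uint8)*255
c,P,r=rect(im,d,m,T,(425,45,470,165),0.079,hm);print('bar',r)
for v in (40,100,160):
    row=C[v]; 
    print(v,[ (u,row[u].round(3).tolist()) for u in range(236,370,4)][:8])
    print(v,[ (u,row[u].round(3).tolist()) for u in range(340,372,4)])
E
```

```text
floor (250, 0, 103, 195) ((475.8736572265625, 186.55987548828125), (100.5075912475586, 197.3856964111328), 2.513824224472046) z 0.00513048779527403
in case frame x [-0.0517 -0.0515 -0.0509  0.0479  0.0484  0.0486] y [-0.0981 -0.098   0.0116  0.0991  0.0993]
bar ((599.28369140625, 191.6044464111328), (15.15739631652832, 79.11221313476562), 2.670975923538208)
40 [(236, [0.421, 0.238, 0.056]), (240, [0.424, 0.238, 0.054]), (244, [0.424, 0.241, 0.041]), (248, [0.425, 0.243, 0.027]), (252, [0.425, 0.246, 0.01]), (256, [0.428, 0.247, 0.005]), (260, [0.432, 0.247, 0.006]), (264, [0.436, 0.248, 0.005])]
40 [(340, [0.512, 0.251, 0.005]), (344, [0.516, 0.251, 0.004]), (348, [0.52, 0.251, 0.004]), (352, [0.523, 0.249, 0.017]), (356, [0.523, 0.243, 0.051]), (360, [0.526, 0.242, 0.055]), (364, [0.529, 0.242, 0.06]), (368, [0.532, 0.242, 0.061])]
100 [(236, [0.405, 0.189, 0.001]), (240, [0.422, 0.189, 0.054]), (244, [0.426, 0.189, 0.055]), (248, [0.428, 0.189, 0.046]), (252, [0.428, 0.189, 0.027]), (256, [0.428, 0.189, 0.008]), (260, [0.431, 0.19, 0.003]), (264, [0.436, 0.19, 0.006])]
100 [(340, [0.515, 0.193, 0.004]), (344, [0.519, 0.193, 0.005]), (348, [0.524, 0.193, 0.005]), (352, [0.525, 0.193, 0.032]), (356, [0.526, 0.193, 0.056]), (360, [0.53, 0.193, 0.054]), (364, [0.533, 0.194, 0.061]), (368, [0.536, 0.194, 0.06])]
160 [(236, [0.402, 0.124, 0.001]), (240, [0.407, 0.124, -0.0]), (244, [0.425, 0.135, 0.055]), (248, [0.429, 0.135, 0.055]), (252, [0.43, 0.133, 0.042]), (256, [0.429, 0.129, 0.023]), (260, [0.43, 0.126, 0.006]), (264, [0.435, 0.126, 0.005])]
160 [(340, [0.519, 0.129, 0.005]), (344, [0.523, 0.13, 0.005]), (348, [0.528, 0.13, 0.004]), (352, [0.528, 0.138, 0.047]), (356, [0.531, 0.139, 0.055]), (360, [0.534, 0.14, 0.061]), (364, [0.537, 0.141, 0.062]), (368, [0.541, 0.141, 0.061])]
```

```bash
python3 - <<'E'
from h import *
m=ctrl.camera_model('wrist');Tt=np.array(m['tool_from_camera'])
for f in ('wrist5','wrist13','wrist10','wrist1'):
    d=np.load(f+'.npz')['d'];Ct=cloud(m,Tt,d)
    print(f)
    for lo,hi in [(-.01,.0),(-.02,-.01),(-.035,-.02),(-.05,-.035),(-.06,-.05),(-.07,-.06),(-.085,-.07)]:
        q=Ct[(Ct[...,2]>lo)&(Ct[...,2]<hi)&(abs(Ct[...,1])<.04)]
        if len(q)>20: print((lo,hi),len(q),'x',np.percentile(q[:,0],[1,99]).round(3),'y',np.percentile(q[:,1],[1,99]).round(3))
    tip=Ct[(abs(Ct[...,0])<.06)&(abs(Ct[...,1])<.015)&(Ct[...,2]<.03)&(d>0.05)]
    tip=tip[tip[:,2]<0.01]; 
    print('tip z',np.percentile(tip[:,2],[95,98,99.5]).round(4))
E
```

```text
wrist5
(-0.02, -0.01) 1948 x [-0.021  0.019] y [-0.039  0.039]
(-0.035, -0.02) 4926 x [-0.022  0.019] y [-0.039  0.039]
(-0.05, -0.035) 1539 x [-0.028  0.027] y [-0.015  0.009]
(-0.06, -0.05) 3292 x [-0.042  0.04 ] y [-0.015  0.007]
(-0.07, -0.06) 6612 x [-0.046  0.044] y [-0.014  0.01 ]
(-0.085, -0.07) 12167 x [-0.055  0.053] y [-0.019  0.01 ]
tip z [-0.0221 -0.0189 -0.015 ]
wrist13
(-0.02, -0.01) 497 x [-0.042  0.04 ] y [-0.013  0.009]
(-0.035, -0.02) 1517 x [-0.044  0.042] y [-0.013  0.009]
(-0.05, -0.035) 2018 x [-0.044  0.042] y [-0.013  0.009]
(-0.06, -0.05) 1791 x [-0.06   0.058] y [-0.015 -0.006]
(-0.07, -0.06) 7681 x [-0.062  0.06 ] y [-0.015  0.01 ]
(-0.085, -0.07) 10217 x [-0.064  0.062] y [-0.019  0.01 ]
tip z [-0.0292 -0.0207 -0.0149]
wrist10
(-0.02, -0.01) 509 x [-0.042  0.04 ] y [-0.013  0.009]
(-0.035, -0.02) 1497 x [-0.044  0.042] y [-0.013  0.009]
(-0.05, -0.035) 2033 x [-0.044  0.042] y [-0.013  0.009]
(-0.06, -0.05) 1779 x [-0.059  0.058] y [-0.015 -0.006]
(-0.07, -0.06) 7690 x [-0.063  0.06 ] y [-0.015  0.01 ]
(-0.085, -0.07) 10264 x [-0.064  0.062] y [-0.019  0.01 ]
tip z [-0.0293 -0.0206 -0.0147]
wrist1
(-0.02, -0.01) 51 x [-0.044  0.042] y [-0.01   0.007]
(-0.035, -0.02) 1500 x [-0.056  0.054] y [-0.013  0.009]
(-0.05, -0.035) 2374 x [-0.057  0.055] y [-0.013  0.009]
(-0.06, -0.05) 1405 x [-0.055  0.053] y [-0.013  0.003]
(-0.07, -0.06) 3149 x [-0.073  0.071] y [-0.015  0.006]
(-0.085, -0.07) 14518 x [-0.073  0.071] y [-0.019  0.009]
tip z [-0.0305 -0.0251 -0.0212]
```

The finger knuckles widen above tool z ≈ −50 mm. I'll grip the waist with tips about 12 mm above the underside so they stay over the 50 mm walls. Going to the cradle now.

```bash
python3 - <<'E'
from h import *
plan([0.469,-0.126,0.09],-3.8)
E
```

```text
tcp [0.5006 0.1114 0.1899] jawyaw 2.5 tilt 0.08 gap 0.0603 t 17.55 F [0.6 1.1 0.1] q6 -0.04
shift units [-1.68  9.43  3.99]
turn units 0.63 (tool z down)
```

{"method": "step_arm", "body": {
  "travel": [
    [-0.2,1,0],
    [-0.2,1,0],
    [-0.2,1,0.3],
    [-0.2,1,0.3],
    [-0.2,1,0.3]
  ],
  "turn": [0,0,0,0,0],
  "grip": [55,55,55,55,55],
  "grip_force": 100
}}

```text
time: 18.18
eef_pos: [0.4815, -0.0147, 0.1658]
ee_rot: [-3.14, -0.071, 0.002]
ft_force: [1.1, 0.2, -0.5]
finger_gap: 0.0554
```

{"method": "step_arm", "body": {
  "travel": [
    [-0.2,1,0.5],
    [-0.2,1,0.5],
    [-0.2,1,0.5],
    [-0.1,1,0.5],
    [0,0.43,0.5]
  ],
  "turn": [0,0,0,0,0.63],
  "grip": [55,55,55,55,55]
}}

```text
time: 18.8
eef_pos: [0.4691, -0.1268, 0.1031]
ee_rot: [-3.139, 0.108, 0.001]
ft_force: [-0.2, 0.1, 0.2]
finger_gap: 0.0551
```

{"method": "step_arm", "body": {
  "travel": [
    [0,0,0.5],
    [0,0,0]
  ],
  "turn": [0,0],
  "grip": [55,55]
}}

```text
time: 19.05
eef_pos: [0.4678, -0.1248, 0.0905]
ee_rot: [-3.138, 0.099, 0.005]
ft_force: [-1.2, -0.2, 0.9]
finger_gap: 0.0551
```

```bash
python3 - <<'E'
from h import *
plan([0.469,-0.126,0.0],-3.8)
for n in ['wrist']:
    st=ctrl.get_state();m,T=pose(n,st);im,d=ctrl.capture(n);np.savez(f'{n}14.npz',im=im,d=d,T=T)
    cv2.imwrite(f'pics/{n}14.png',im)
E
```

```text
tcp [ 0.4678 -0.1248  0.0905] jawyaw -3.6 tilt 0.21 gap 0.0551 t 19.05 F [-1.2 -0.2  0.9] q6 -0.43
shift units [0.06 0.05 3.62]
turn units 0.02 (tool z down)
```

View pics/wrist14.png

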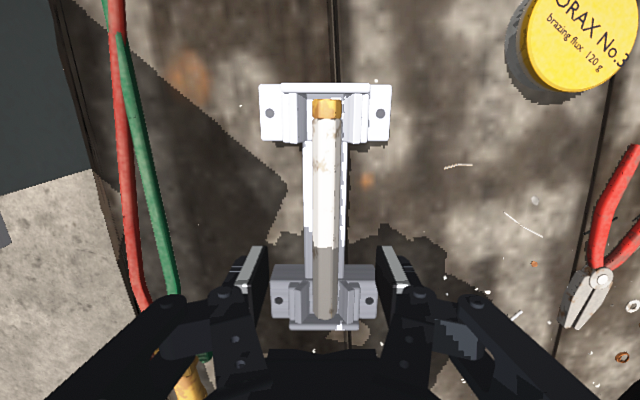

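```bash
cat > holes.py <<'E'
from h import *
def holes(f,pts,zs):
    z=np.load(f);im,T,d=z['im'],z['T'],z['d'];m=ctrl.camera_model('wrist');g=cv2.cvtColor(im,cv2.COLOR_BGR2GRAY);H=[]
    for (u,v) in pts:
        w=g[v-6:v+7,u-6:u+7].astype(float);k=np.clip(np.median(w)*0.8-w,0,None);yy,xx=np.mgrid[v-6:v+7,u-6:u+7]
        H.append((np.sum(xx*k)/k.sum(),np.sum(yy*k)/k.sum()))
    P=onplane(m,T,H,zs)
    return np.array(H),P[:,:2]
E
python3 - <<'E'
from holes import *
H,P=holes('wrist14.npz',[(269,113),(380,113),(281,300),(369,300)],0.028)
print(H.round(1),P.round(4),P.mean(0).round(4))
L=(P[0]+P[1]-P[2]-P[3])/2;W=(P[1]+P[3]-P[0]-P[2])/2
print(np.linalg.norm(L),np.degrees(np.arctan2(L[1],L[0])),np.linalg.norm(W),np.degrees(np.arctan2(W[1],W[0])))
plan([P.mean(0)[0]+.001,P.mean(0)[1],0.0],-3.8)
E
```

```text
[[269.4 112.8]
 [380.1 113.1]
 [278.3 300.1]
 [369.  300.5]] [[ 0.436  -0.0502]
 [ 0.5102 -0.0551]
 [ 0.4262 -0.1978]
 [ 0.5005 -0.2027]] [ 0.4682 -0.1264]
0.14791833611641697 86.21953988879879 0.07438616926089708 -3.788495441852625
tcp [ 0.4683 -0.1249  0.0913] jawyaw -3.6 tilt 0.12 gap 0.0550 t 19.10 F [-0.2  0.8  1.9] q6 -0.43
shift units [0.05 0.06 3.65]
turn units 0.02 (tool z down)
```

{"method": "step_arm", "body": {
  "travel": [
    [0.05,0.06,1],
    [0,0,1],
    [0,0,0.9],
    [0,0,0.5],
    [0,0,0.25]
  ],
  "turn": [0.02,0,0,0,0],
  "grip": [50,50,50,50,50]
}}

```text
time: 19.73
eef_pos: [0.4699, -0.1271, 0.0007]
ee_rot: [-3.14, 0.106, 0.0]
ft_force: [-0.9, 0.1, -1.0]
finger_gap: 0.0497
```

```bash
python3 - <<'E'
from h import *
plan([0.469,-0.1264,0.0],-3.8)
m=ctrl.camera_model('wrist');im,d=ctrl.capture('wrist');cv2.imwrite('pics/wrist15.png',im)
im,d=ctrl.capture('side');cv2.imwrite('pics/side15.png',cv2.resize(im[150:280,180:380],None,fx=4,fy=4,interpolation=cv2.INTER_CUBIC))
E
```

```text
tcp [ 0.4699 -0.1271  0.0007] jawyaw -3.9 tilt 0.00 gap 0.0497 t 19.73 F [-0.9  0.1 -1. ] q6 -0.43
shift units [-0.04 -0.02  0.03]
turn units -0.01 (tool z down)
```

View pics/wrist15.png

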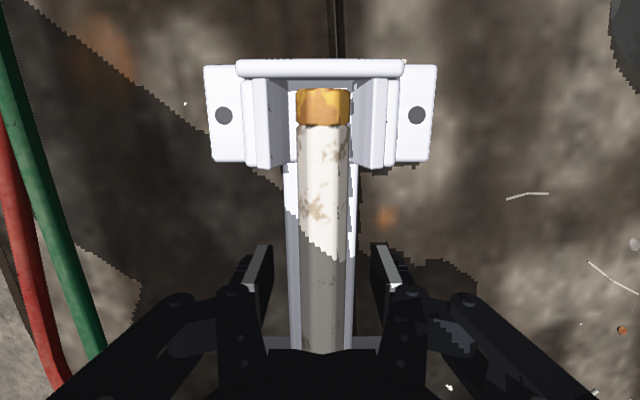

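View pics/side15.png

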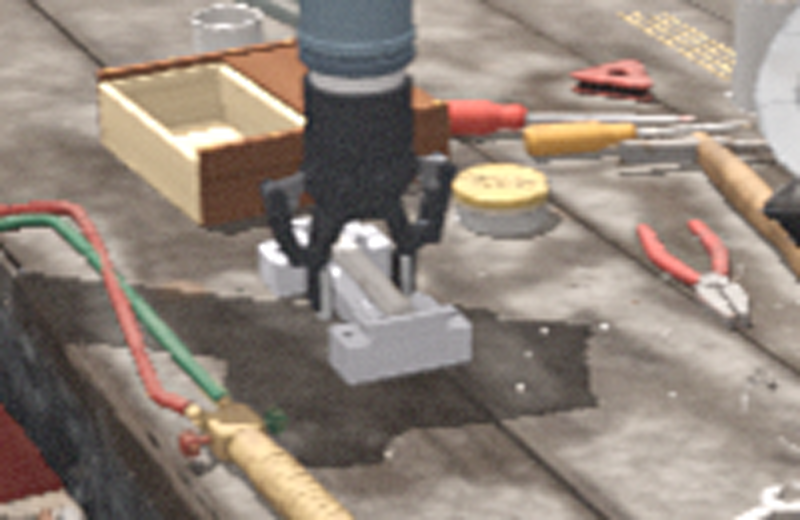

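{"method": "step_arm", "body": {
  "travel": [
    [0,0,0],
    [0,0,0],
    [0,0,0],
    [0,0,0]
  ],
  "turn": [0,0,0,0],
  "grip": [38,20,20,20],
  "grip_force": 100
}}

```text
time: 20.32
eef_pos: [0.47, -0.1276, 0.002]
ee_rot: [3.139, -0.107, 0.002]
ft_force: [-2.5, 1.5, 5.4]
finger_gap: 0.0297
```

{"method": "step_arm", "body": {
  "travel": [
    [0,0,-0.2],
    [0,0,-0.4],
    [0,0,-0.8],
    [0,0,-0.8],
    [0,0,0]
  ],
  "turn": [0,0,0,0,0],
  "grip": [20,20,20,20,20]
}}

```text
time: 20.95
eef_pos: [0.4708, -0.1279, 0.0574]
ee_rot: [3.138, -0.108, 0.005]
ft_force: [0.9, 0.5, -6.9]
finger_gap: 0.0298
```

```bash
python3 - <<'E'
from h import *
plan()
for n in ['wrist']:
    st=ctrl.get_state();m,T=pose(n,st);im,d=ctrl.capture(n);np.savez(f'{n}16.npz',im=im,d=d,T=T)
    cv2.imwrite(f'pics/{n}16.png',im)
im,d=ctrl.capture('side');cv2.imwrite('pics/side16.png',cv2.resize(im[150:280,180:380],None,fx=4,fy=4,interpolation=cv2.INTER_CUBIC))
E
```

```text
tcp [ 0.4708 -0.1279  0.0574] jawyaw -3.9 tilt 0.20 gap 0.0298 t 20.95 F [ 0.9  0.5 -6.9] q6 -0.43
```

View pics/wrist16.png

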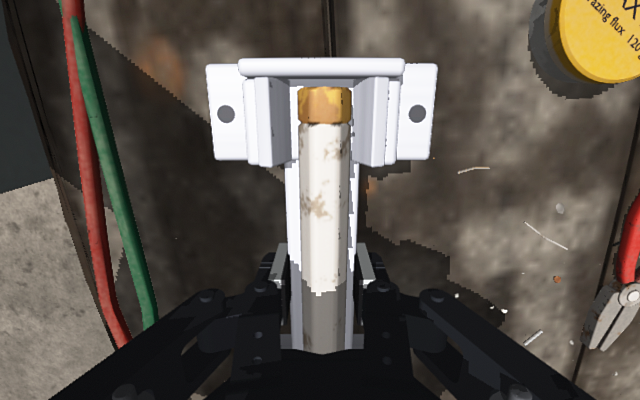

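View pics/side16.png

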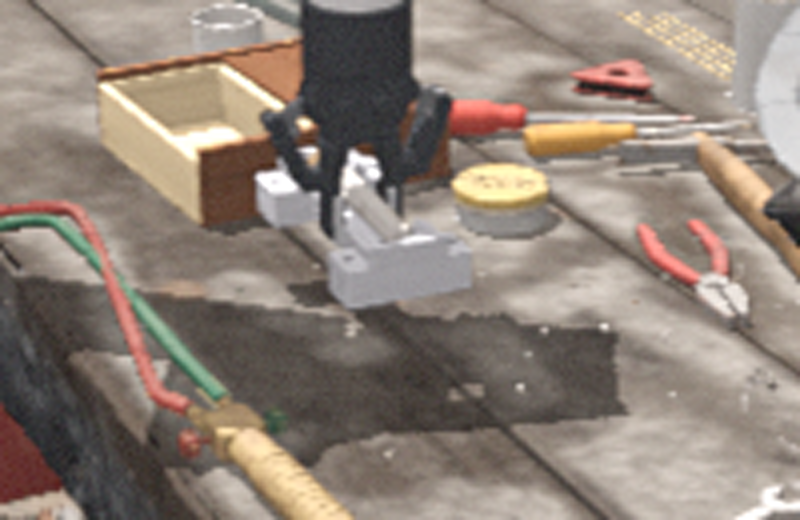

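```bash
python3 - <<'E'
from holes import *
z=np.load('wrist16.npz');m=ctrl.camera_model('wrist');Tt=np.array(m['tool_from_camera']);Ct=cloud(m,Tt,z['d'])
for u,v in [(215,90),(215,140),(425,90),(425,140),(322,140),(322,240)]: print((u,v),np.median(Ct[v-3:v+4,u-3:u+4].reshape(-1,3),axis=0).round(4))
zt=np.median(np.r_[Ct[85:150,210:216,2].ravel(),Ct[85:150,428:432,2].ravel()]);print('blocktop tool z',zt)
H,_=holes('wrist16.npz',[(226,114),(417,114)],.028)
P=onplane(m,Tt,H,zt);print(H.round(1),P.round(4)); c=P.mean(0);w=P[1]-P[0]
ang=np.degrees(np.arctan2(w[1],w[0]));print('mid',c.round(4),'yaw rel tool',ang,'width',np.linalg.norm(w))
a=np.radians(ang);print('cradle centre in tool',c[0]-0.0739*np.sin(a),c[1]+.0739*np.cos(a))
E
```

```text
(215, 90) [-0.0415 -0.0837 -0.0271]
(215, 140) [-0.0434 -0.0647 -0.0268]
(425, 90) [ 0.0381 -0.0836 -0.0272]
(425, 140) [ 0.0399 -0.0648 -0.0272]
(322, 140) [-0.001  -0.0668 -0.0443]
(322, 240) [-0.001  -0.0294 -0.0442]
blocktop tool z -0.026775460791632566
[[nan nan]
 [nan nan]] [[nan nan nan]
 [nan nan nan]]
mid [nan nan nan] yaw rel tool nan width nan
cradle centre in tool nan nanholes.py:6: RuntimeWarning: invalid value encountered in scalar divide
  H.append((np.sum(xx*k)/k.sum(),np.sum(yy*k)/k.sum()))
```

```bash
sed -i 's/\[v-6:v+7,u-6:u+7\]/[v-14:v+15,u-14:u+15]/g' holes.py; python3 - <<'E'
from holes import *
m=ctrl.camera_model('wrist');Tt=np.array(m['tool_from_camera']);zt=-.0268
H,_=holes('wrist16.npz',[(226,114),(417,114)],.028)
P=onplane(m,Tt,H,zt);print(H.round(1),P.round(4)); c=P.mean(0);w=P[1]-P[0]
ang=np.degrees(np.arctan2(w[1],w[0]));print('mid',c.round(4),'yaw rel tool',ang,'width',np.linalg.norm(w))
a=np.radians(ang);print('cradle centre in tool',c[0]-0.0739*np.sin(a),c[1]+.0739*np.cos(a))
plan([0.4775,0.1863-0.0,0.10],2.6)
E
```

```text
[[225.5 113.7]
 [417.  113.4]] [[-0.0385 -0.0749 -0.0268]
 [ 0.0359 -0.075  -0.0268]]
mid [-0.0013 -0.075  -0.0268] yaw rel tool -0.06593148582429698 width 0.07435658193902145
cradle centre in tool -0.001205192923871748 -0.0010742307531889511
tcp [ 0.4694 -0.1272  0.0556] jawyaw -3.9 tilt 0.02 gap 0.0295 t 21.05 F [-0.1 -0.5 -6.1] q6 -0.43
shift units [ -0.54 -12.53  -1.77]
turn units -0.65 (tool z down)
```

{"method": "step_arm", "body": {
  "travel": [
    [0,0,-0.6],
    [0,-0.4,-0.7],
    [0,-0.8,-0.6],
    [-0.1,-1,0],
    [-0.1,-1,0]
  ],
  "turn": [0,0,0,0,0],
  "grip": [20,20,20,20,20]
}}

```text
time: 21.68
eef_pos: [0.47, -0.0465, 0.1038]
ee_rot: [-3.14, 0.108, 0.0]
ft_force: [0.6, -0.5, -6.3]
finger_gap: 0.0299
```

{"method": "step_arm", "body": {
  "travel": [
    [-0.1,-1,0],
    [-0.1,-1,0],
    [-0.1,-1,0],
    [0,-1,0],
    [0,-1,0]
  ],
  "turn": [0,0,0,0,0],
  "grip": [20,20,20,20,20]
}}

```text
time: 22.3
eef_pos: [0.471, 0.0788, 0.1036]
ee_rot: [-3.14, 0.108, 0.001]
ft_force: [0.7, 0.1, -6.0]
finger_gap: 0.0298
```

{"method": "step_arm", "body": {
  "travel": [
    [0,-1,0],
    [0,-1,0],
    [0,-0.8,0],
    [0,-0.5,0],
    [0,0,0]
  ],
  "turn": [0,0,-0.3,-0.35,0],
  "grip": [20,20,20,20,20]
}}

```text
time: 22.92
eef_pos: [0.476, 0.1608, 0.1033]
ee_rot: [3.141, 0.073, -0.001]
ft_force: [0.2, -0.2, -6.1]
finger_gap: 0.0296
```

```bash
python3 - <<'E'
from h import *
plan([0.4778,0.1853,0.0062],2.6)
E
```

```text
tcp [0.476  0.1608 0.1033] jawyaw 2.7 tilt 0.03 gap 0.0296 t 22.93 F [ 0.2 -0.2 -6.1] q6 0.06
shift units [ 0.12 -0.98  3.89]
turn units 0.01 (tool z down)
```

{"method": "step_arm", "body": {
  "travel": [
    [0.06,-0.5,0],
    [0.06,-0.48,0.4],
    [0,0,0.5],
    [0,0,0]
  ],
  "turn": [0,0,0,0],
  "grip": [20,20,20,20]
}}

```text
time: 23.42
eef_pos: [0.4766, 0.1846, 0.079]
ee_rot: [3.14, 0.071, -0.006]
ft_force: [-0.2, 0.2, -7.4]
finger_gap: 0.0296
```

```bash
python3 - <<'E'
from h import *
plan([0.4778,0.1853,0.0062],2.6)
for n in ['wrist','side','scene']:
    st=ctrl.get_state();m,T=pose(n,st);im,d=ctrl.capture(n);np.savez(f'{n}17.npz',im=im,d=d,T=T)
    if n=='side': im=cv2.resize(im[130:260,180:380],None,fx=4,fy=4,interpolation=cv2.INTER_CUBIC)
    if n=='scene': im=cv2.resize(im[110:240,150:350],None,fx=4,fy=4,interpolation=cv2.INTER_CUBIC)
    cv2.imwrite(f'pics/{n}17.png',im)
E
```

```text
tcp [0.4766 0.1846 0.079 ] jawyaw 2.6 tilt 0.24 gap 0.0296 t 23.43 F [-0.2  0.2 -7.4] q6 0.11
shift units [ 0.06 -0.03  2.91]
turn units -0.0 (tool z down)
```

View pics/wrist17.png

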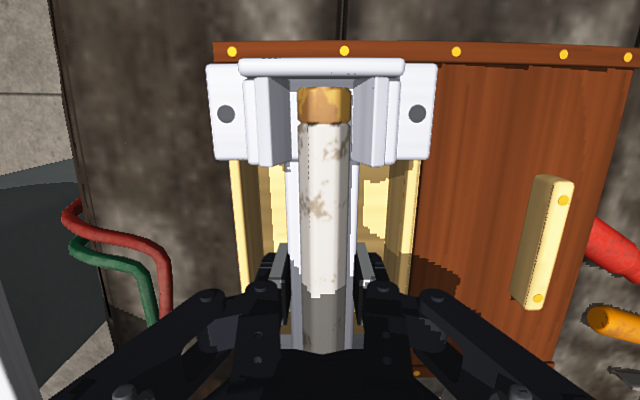

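View pics/scene17.png

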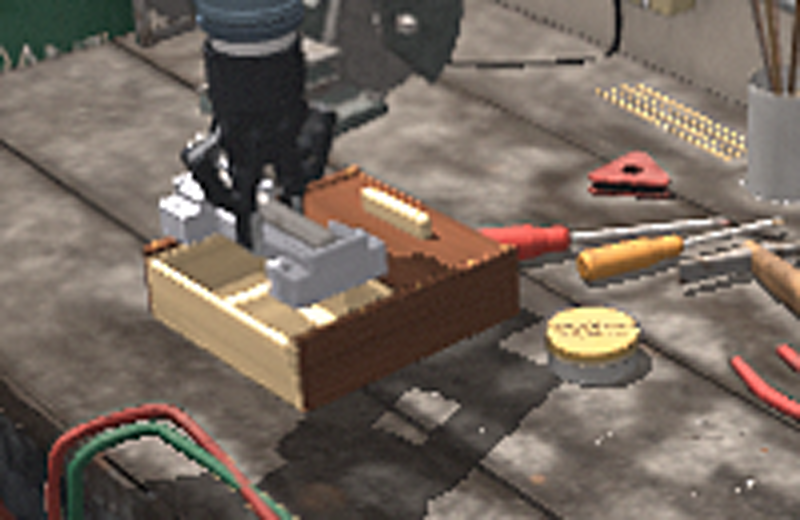

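```bash
python3 - <<'E'
from h import *
z=np.load('wrist17.npz');d,T=z['d'],z['T'];m=ctrl.camera_model('wrist');Tt=np.array(m['tool_from_camera']);Ct=cloud(m,Tt,d);C=cloud(m,T,d)
for v in range(180,236,10):
    s=[(u,(Ct[v,u,0]*1000).round(1),(C[v,u,2]*1000).round(0)) for u in range(225,425)]
    w=[a for a in s if 51<a[2]<57]
    L=[a[1] for a in w if a[0]<300];Rr=[a[1] for a in w if a[0]>340]
    print(v,'front wall top x',(min(L),max(L)) if L else None,'rear',(min(Rr),max(Rr)) if Rr else None)
# end wall (far, +y): rail inner
for u in (250,300,345,400):
    print(u,[(v,(Ct[v,u,1]*1000).round(1),(C[v,u,2]*1000).round(0)) for v in range(36,72,4)])
E
```

```text
180 front wall top x (np.float64(-54.9), np.float64(-49.2)) rear (np.float64(49.3), np.float64(55.7))
190 front wall top x (np.float64(-55.0), np.float64(-49.1)) rear (np.float64(48.9), np.float64(56.2))
200 front wall top x (np.float64(-55.2), np.float64(-48.9)) rear (np.float64(49.1), np.float64(55.6))
210 front wall top x (np.float64(-54.8), np.float64(-49.1)) rear (np.float64(49.0), np.float64(55.9))
220 front wall top x (np.float64(-55.2), np.float64(-48.9)) rear (np.float64(49.0), np.float64(55.7))
230 front wall top x (np.float64(-55.0), np.float64(-49.1)) rear (np.float64(49.4), np.float64(55.8))
250 [(36, np.float64(-122.9), np.float64(-1.0)), (40, np.float64(-120.2), np.float64(0.0)), (44, np.float64(-106.7), np.float64(65.0)), (48, np.float64(-104.9), np.float64(65.0)), (52, np.float64(-103.0), np.float64(65.0)), (56, np.float64(-101.3), np.float64(65.0)), (60, np.float64(-92.6), np.float64(119.0)), (64, np.float64(-91.3), np.float64(120.0)), (68, np.float64(-90.0), np.float64(121.0))]
300 [(36, np.float64(-122.3), np.float64(1.0)), (40, np.float64(-108.4), np.float64(64.0
[... 411 characters left out ...]
p.float64(-106.4), np.float64(65.0)), (48, np.float64(-104.6), np.float64(65.0)), (52, np.float64(-102.9), np.float64(65.0)), (56, np.float64(-101.1), np.float64(65.0)), (60, np.float64(-92.6), np.float64(119.0)), (64, np.float64(-91.2), np.float64(120.0)), (68, np.float64(-90.0), np.float64(120.0))]
400 [(36, np.float64(-122.5), np.float64(1.0)), (40, np.float64(-120.0), np.float64(1.0)), (44, np.float64(-106.6), np.float64(65.0)), (48, np.float64(-105.0), np.float64(64.0)), (52, np.float64(-102.8), np.float64(66.0)), (56, np.float64(-101.2), np.float64(65.0)), (60, np.float64(-92.4), np.float64(121.0)), (64, np.float64(-91.3), np.float64(120.0)), (68, np.float64(-90.0), np.float64(120.0))]
```

Well centre and cradle centre agree to about 1 mm in the same image. Lowering.

{"method": "step_arm", "body": {
  "travel": [
    [0.05,-0.02,0.5],
    [0,0,0.6],
    [0,0,0.6],
    [0,0,0.6],
    [0,0,0.2]
  ],
  "turn": [0,0,0,0,0],
  "grip": [20,20,20,20,20]
}}

```text
time: 24.2
eef_pos: [0.4784, 0.1853, 0.0168]
ee_rot: [3.14, 0.07, -0.004]
ft_force: [0.2, 0.4, -6.4]
finger_gap: 0.0297
```

{"method": "step_arm", "body": {
  "travel": [
    [0,0,0.2],
    [0,0,0.1],
    [0,0,0]
  ],
  "turn": [0,0,0],
  "grip": [20,20,20]
}}

```text
time: 24.58
eef_pos: [0.4795, 0.1855, 0.011]
ee_rot: [-3.141, -0.071, -0.0]
ft_force: [-0.3, 0.1, -6.2]
finger_gap: 0.0294
```

```bash
python3 - <<'E'
from h import *
plan([0.4778,0.1853,0.0052],2.6)
im,d=ctrl.capture('wrist');cv2.imwrite('pics/wrist18.png',im)
E
```

```text
tcp [0.4795 0.1855 0.011 ] jawyaw 2.6 tilt 0.02 gap 0.0294 t 24.57 F [-0.3  0.1 -6.2] q6 0.11
shift units [-0.07  0.01  0.23]
turn units -0.0 (tool z down)
```

View pics/wrist18.png

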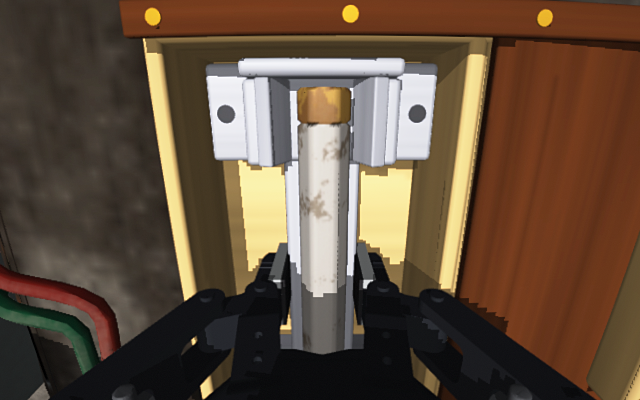

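Cradle is inside the well with clearance all round. Setting it down.

{"method": "step_arm", "body": {
  "travel": [
    [-0.05,0,0.12],
    [0,0,0.08],
    [0,0,0]
  ],
  "turn": [0,0,0],
  "grip": [20,20,20]
}}

```text
time: 25.0
eef_pos: [0.478, 0.1854, 0.006]
ee_rot: [-3.141, -0.071, 0.0]
ft_force: [-0.7, -0.2, -3.7]
finger_gap: 0.0296
```

{"method": "step_arm", "body": {
  "travel": [
    [0,0,0.04],
    [0,0,0]
  ],
  "turn": [0,0],
  "grip": [20,20]
}}

```text
time: 25.25
eef_pos: [0.478, 0.1854, 0.006]
ee_rot: [3.141, 0.071, 0.0]
ft_force: [-5.4, -0.6, 7.9]
finger_gap: 0.0296
```

{"method": "step_arm", "body": {
  "travel": [
    [0,0,-0.03],
    [0,0,0],
    [0,0,0],
    [0,0,0]
  ],
  "turn": [0,0,0,0],
  "grip": [30,36,39,39]
}}

```text
time: 25.75
eef_pos: [0.4787, 0.1855, 0.0058]
ee_rot: [-3.141, -0.07, -0.001]
ft_force: [-0.5, -0.2, -0.6]
finger_gap: 0.0392
```

{"method": "step_arm", "body": {
  "travel": [
    [0,0,-0.3],
    [0,0,-0.8],
    [0,0,-1],
    [0,0,-1],
    [0,0,-1]
  ],
  "turn": [0,0,0,0,0],
  "grip": [39,39,39,39,45]
}}

```text
time: 26.38
eef_pos: [0.4782, 0.1854, 0.1095]
ee_rot: [-3.141, -0.071, -0.001]
ft_force: [-0.7, 0.1, -0.2]
finger_gap: 0.045
```

{"method": "step_arm", "body": {
  "travel": [
    [0.5,0.5,-0.5],
    [0.5,0.5,-0.5],
    [0,0,0]
  ],
  "turn": [0,0,0],
  "grip": [45,45,45]
}}

```text
time: 26.75
eef_pos: [0.5063, 0.1602, 0.1337]
ee_rot: [3.141, 0.067, 0.003]
ft_force: [0.8, -0.2, 0.5]
finger_gap: 0.0449
```

```bash
python3 - <<'E'
from h import *
plan()
for n in ['wrist','scene']:
    st=ctrl.get_state();m,T=pose(n,st);im,d=ctrl.capture(n);np.savez(f'{n}19.npz',im=im,d=d,T=T)
    if n=='scene': im=cv2.resize(im[110:240,150:350],None,fx=4,fy=4,interpolation=cv2.INTER_CUBIC)
    cv2.imwrite(f'pics/{n}19.png',im)
E
```

```text
tcp [0.5063 0.1602 0.1337] jawyaw 2.4 tilt 0.12 gap 0.0449 t 26.75 F [ 0.8 -0.2  0.5] q6 0.05
```

View pics/wrist19.png

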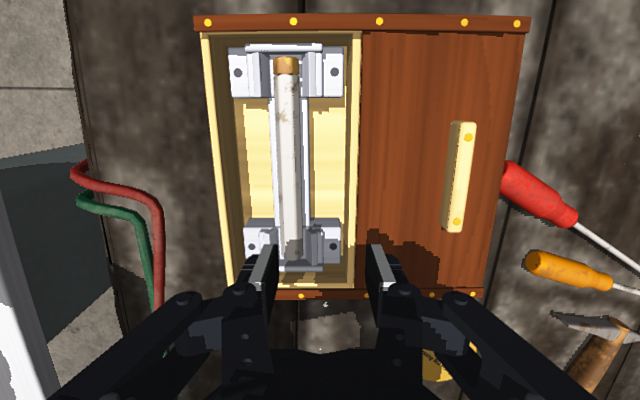

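View pics/scene19.png

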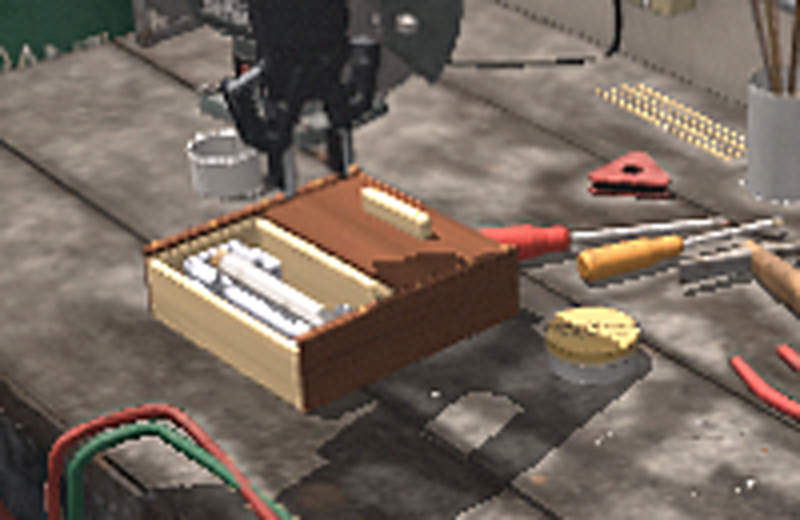

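The unit lies in the well. I'll check that it is flat, then grip the cover bar.

```bash
python3 - <<'E'
from meas import *
z=np.load('wrist19.npz');im,d,T=z['im'],z['d'],z['T'];m=ctrl.camera_model('wrist');C=cloud(m,T,d)
for n,(u,v) in dict(b1=(236,85),b2=(334,85),b3=(250,232),b4=(334,232),drift1=(286,90),drift2=(291,180),drift3=(293,240),wall1=(283,46)).items():
    print(n,np.median(C[v-2:v+3,u-2:u+3].reshape(-1,3),axis=0).round(4))
hm=((C[...,2]>0.070)&(C[...,2]<0.09)).astype(np.uint8)*255
c,P,r=rect(im,d,m,T,(430,110,490,245),0.079,hm);print('bar',r)
plan([0.6025,0.191,0.0575],2.6)
E
```

```text
b1 [0.4353 0.2495 0.0333]
b2 [0.5112 0.2524 0.0333]
b3 [0.4429 0.126  0.0329]
b4 [0.5178 0.129  0.0331]
drift1 [0.476  0.2467 0.0502]
drift2 [0.4805 0.1796 0.0501]
drift3 [0.4828 0.1278 0.05  ]
wall1 [0.4733 0.2764 0.0469]
bar ((598.9326171875, 192.3947296142578), (15.78740119934082, 79.35391998291016), 2.2715883255004883)
tcp [0.504  0.161  0.1323] jawyaw 2.5 tilt 0.10 gap 0.0449 t 26.85 F [ 0.4  0.1 -0. ] q6 0.05
shift units [ 3.99 -1.03  2.98]
turn units -0.01 (tool z down)
```

{"method": "step_arm", "body": {
  "travel": [
    [0.9,-0.25,0],
    [0.9,-0.25,0],
    [0.9,-0.25,0.2],
    [0.9,-0.28,0.4],
    [0.39,0,0.4]
  ],
  "turn": [0,0,0,0,0],
  "grip": [45,45,45,45,45],
  "grip_force": 50
}}

```text
time: 27.48
eef_pos: [0.6027, 0.1923, 0.1064]
ee_rot: [3.141, 0.072, -0.003]
ft_force: [-0.4, 0.3, 0.6]
finger_gap: 0.0452
```

```bash
python3 - <<'E'
from h import *
plan([0.6025,0.191,0.0575],2.6)
im,d=ctrl.capture('wrist');cv2.imwrite('pics/wrist20.png',im)
E
```

```text
tcp [0.6027 0.1923 0.1064] jawyaw 2.6 tilt 0.11 gap 0.0452 t 27.48 F [-0.4  0.3  0.6] q6 0.09
shift units [-0.    0.05  1.96]
turn units 0.0 (tool z down)
```

View pics/wrist20.png

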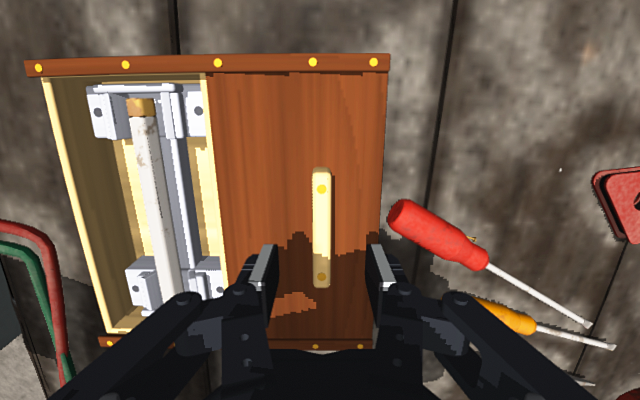

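{"method": "step_arm", "body": {
  "travel": [
    [0,0,0.8],
    [0,0,0.8],
    [0,0,0.3],
    [0,0,0],
    [0,0,0]
  ],
  "turn": [0,0,0,0,0],
  "grip": [45,45,35,20,5]
}}

```text
time: 28.15
eef_pos: [0.6024, 0.1917, 0.0612]
ee_rot: [3.141, 0.071, -0.0]
ft_force: [-2.3, -1.2, -0.8]
finger_gap: 0.0107
```

{"method": "step_arm", "body": {
  "travel": [
    [0,0,0],
    [0,0,0],
    [-0.4,0,0],
    [-0.7,0,0],
    [-0.7,0,0]
  ],
  "turn": [0,0,0,0,0],
  "grip": [5,5,5,5,5]
}}

```text
time: 28.78
eef_pos: [0.5585, 0.1897, 0.0612]
ee_rot: [-3.141, -0.07, -0.005]
ft_force: [2.4, -0.6, 0.6]
finger_gap: 0.0107
```

{"method": "step_arm", "body": {
  "travel": [
    [-0.7,0,0],
    [-0.7,0,0],
    [-0.6,0,0],
    [-0.3,0,0],
    [0,0,0]
  ],
  "turn": [0,0,0,0,0],
  "grip": [5,5,5,5,5]
}}

```text
time: 29.4
eef_pos: [0.4999, 0.187, 0.0612]
ee_rot: [3.14, 0.071, -0.0]
ft_force: [-1.1, -3.2, 5.8]
finger_gap: 0.0108
```

{"method": "step_arm", "body": {
  "travel": [
    [-0.15,0,0],
    [-0.1,0,0],
    [0,0,0]
  ],
  "turn": [0,0,0],
  "grip": [5,5,5]
}}

```text
time: 29.78
eef_pos: [0.4948, 0.1867, 0.0612]
ee_rot: [3.141, 0.071, 0.002]
ft_force: [0.9, -2.7, 5.8]
finger_gap: 0.0106
```

{"method": "step_arm", "body": {
  "travel": [
    [-0.1,0,0],
    [-0.1,0,0],
    [0,0,0]
  ],
  "turn": [0,0,0],
  "grip": [5,5,5]
}}

```text
time: 30.15
eef_pos: [0.4925, 0.1866, 0.0612]
ee_rot: [-3.141, -0.07, -0.01]
ft_force: [8.0, -2.9, -1.5]
finger_gap: 0.0104
```

{"method": "step_arm", "body": {
  "travel": [
    [-0.1,0,0],
    [0,0,0]
  ],
  "turn": [0,0],
  "grip": [5,5]
}}

```text
time: 30.4
eef_pos: [0.4924, 0.1866, 0.0612]
ee_rot: [-3.14, -0.07, -0.017]
ft_force: [15.0, -1.9, -7.6]
finger_gap: 0.0105
```

{"method": "step_arm", "body": {
  "travel": [
    [0.05,0,0],
    [0,0,0],
    [0,0,0],
    [0,0,0],
    [0,0,-0.5]
  ],
  "turn": [0,0,0,0,0],
  "grip": [5,15,30,40,40]
}}

```text
time: 31.02
eef_pos: [0.4863, 0.1866, 0.0724]
ee_rot: [3.141, 0.071, -0.006]
ft_force: [0.1, 0.1, -0.0]
finger_gap: 0.04
```

{"method": "step_arm", "body": {
  "travel": [
    [0,0,-1],
    [0,0.3,-1],
    [0,1,-1],
    [0,1,-1],
    [0,1,-1]
  ],
  "turn": [0,0,0,0,0],
  "grip": [40,40,45,50,50]
}}

```text
time: 31.65
eef_pos: [0.4913, 0.1037, 0.1998]
ee_rot: [-3.141, -0.071, -0.001]
ft_force: [0.3, -0.8, 0.0]
finger_gap: 0.05
```

{"method": "step_arm", "body": {
  "travel": [
    [0,0.5,-0.5],
    [0,0,0]
  ],
  "turn": [0,0],
  "grip": [50,50]
}}

```text
time: 31.9
eef_pos: [0.4926, 0.0914, 0.2116]
ee_rot: [-3.141, -0.068, -0.003]
ft_force: [-0.3, 0.8, -0.5]
finger_gap: 0.0498
```

```bash
python3 - <<'E'
from meas import *
plan()
for n in ['wrist','scene','side']:
    st=ctrl.get_state();m,T=pose(n,st);im,d=ctrl.capture(n);np.savez(f'{n}21.npz',im=im,d=d,T=T)
    if n=='scene': im=cv2.resize(im[110:320,150:420],None,fx=2.9,fy=2.8,interpolation=cv2.INTER_CUBIC)
    cv2.imwrite(f'pics/{n}21.png',im)
E
```

```text
tcp [0.4926 0.0914 0.2116] jawyaw 2.5 tilt 0.11 gap 0.0498 t 31.90 F [-0.3  0.8 -0.5] q6 -0.08
```

View pics/wrist21.png

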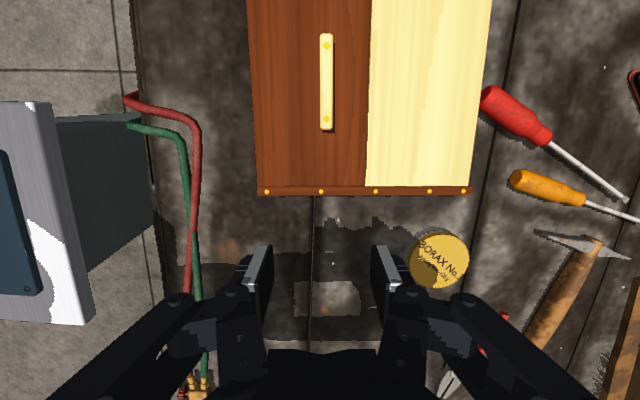

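View pics/scene21.png

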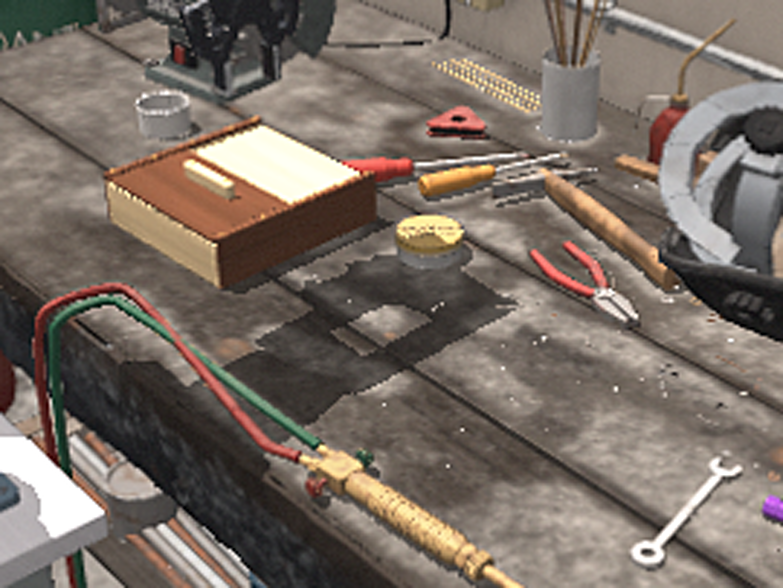

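Cover now overlaps the front wall and no slit is visible. One last check of the bar and the bystanders.

```bash
python3 - <<'E'
from meas import *
z=np.load('wrist21.npz');im,d,T=z['im'],z['d'],z['T'];m=ctrl.camera_model('wrist');C=cloud(m,T,d)
hm=((C[...,2]>0.070)&(C[...,2]<0.09)).astype(np.uint8)*255
c,P,r=rect(im,d,m,T,(310,25,345,140),0.079,hm);print('bar',r)
for u in range(250,274,2): print(u,C[100,u].round(4),end=' ')
a=np.load('scene0.npz')['im'];b=np.load('scene21.npz')['im']
for n,(x0,y0,x1,y1) in dict(pliers=(330,192,372,226),spanner=(365,270,410,315)).items():
    p,_=cv2.phaseCorrelate(*[cv2.cvtColor(i[y0:y1,x0:x1],cv2.COLOR_BGR2GRAY).astype(float) for i in (a,b)]);print(n,p)
a=np.load('side0.npz')['im'];b=np.load('side21.npz')['im']
p,_=cv2.phaseCorrelate(*[cv2.cvtColor(i[188:212,290:320],cv2.COLOR_BGR2GRAY).astype(float) for i in (a,b)]);print('tin',p)
E
```

```text
bar ((491.32666015625, 186.3982696533203), (11.815108299255371, 78.31996154785156), 2.332813262939453)
250 [ 0.4071  0.1696 -0.0012] 252 [0.4225 0.1698 0.0595] 254 [0.4247 0.1699 0.0609] 256 [0.4264 0.1699 0.0601] 258 [0.4286 0.17   0.0614] 260 [0.4301 0.1701 0.0596] 262 [0.4325 0.1701 0.0621] 264 [0.434  0.1702 0.0598] 266 [0.4362 0.1703 0.0618] 268 [0.4379 0.1704 0.0607] 270 [0.4397 0.1704 0.0605] 272 [0.4418 0.1705 0.0614] pliers (0.4739393438267925, -0.09835005735363112)
spanner (0.5705220514978997, 0.5569233277908161)
tin (0.046496247338595253, 0.1812161968334376)
```

```bash
python3 -c "
from workcell import ctrl
print(ctrl.sign_off())"
```

```text
the job is handed in; nothing more can be done
None
```

The job is handed in at about 32 s of the 67 s allowed. The drift lies in the cradle's notches, the two are flat on the front-compartment floor, and the cover is shut over them.

- **Order of work:** I laid the drift in the cradle on the bench. I then drew the cover back to its stop; it had started about 9 mm ajar. I lifted drift and cradle together by the waist bar, set them in the compartment, and slid the cover shut.
- **Cradle and drift:** all four block tops measured 33 mm above the bench and the drift's top a constant 50 mm along its length. The expected values are 32 and 49, so both lie flat.
- **Cover:** it stopped at 15 mm beyond the compartment centre, as a shut cover should. The last picture shows the cover meeting the front wall with no gap.
- **Bystanders:** I never touched the tin, pliers or spanner. Comparing first and last pictures gave 0.2 px for the tin, 0.5 px for the pliers and 0.8 px for the spanner. I put that down to shadow changes, but did not check it further.
- **Disagreement with the text:** the fingertips measured about 10 mm behind the reported tool point, not 22 mm ahead of it. My first closing on the drift therefore shut above it without touching it. I used the measured offset for every height after that.
- **Forces:** the highest wrist force I read was about 25 N, when the cover reached its open stop.

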